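Make up a power-supply kit and a meter kit for the lab class

TASK

Make up two parts kits for the electronics class from the stock on the table, each part standing in the middle of its own compartment. The power-supply kit goes in the long three-compartment tray: the transformer in the middle compartment, the heat sink and the large capacitor in the end ones, either way round. The meter kit goes in the short two-compartment tray: the panel meter (face up) and the small capacitor, either way round; leave the spare knob, the screwdriver and the multimeter where they are.

Things in the scene. Friction and masses are not known exactly. Their poses are not given: they have to be found in the camera images.
- tray3: Long shallow grey plastic tray with three equal square compartments in a row (260 x 90 mm outside), fixed to the table. Walls and dividers 5 mm thick and 12 mm high, floor 3 mm thick, compartments 80 x 80 mm inside. Origin: centre of the underside; x runs along the row, z up. Compartment centres at x = -85, 0 and +85 mm, y = 0; their floor at z = 3 mm.
- tray2: Short shallow grey plastic tray with two equal square compartments in a row (175 x 90 mm outside), fixed to the table; walls, floor and compartment size as the long tray. Origin: centre of the underside; x runs along the row, z up. Compartment centres at x = -42.5 and +42.5 mm, y = 0; their floor at z = 3 mm.
- transformer: Small mains transformer, about 0.4 kg: upright laminated steel core, a block 48 mm (x) x 30 mm (y) x 46 mm high, with a dark brown winding 28 mm wide (x) and 28 mm high that bulges out of its two broad faces to 46 mm overall in y, at mid-height. Best gripped across x, on the two flat narrow ends of the core, 48 mm apart. Origin: centre of the underside, z up.
- heatsink: Round black heat sink with radial fins, 50 mm across and 45 mm high, about 0.12 kg, standing on its end; grip it anywhere across the fins. Origin: centre of the underside, z up.
- cap_large: Large can capacitor: plain aluminium cylinder 40 mm in diameter, 66 mm high, standing upright, two small terminals (3 mm high) on its dark top; about 0.11 kg. Origin: centre of the underside, z up.
- cap_small: Small can capacitor: the same look, 26 mm in diameter, 40 mm high (terminals 3 mm more), standing upright; 30 g. Origin: centre of the underside, z up.
- meter: Panel meter lying on its back, face up, about 0.14 kg: a square black bezel 56 x 56 mm and 14 mm thick (from 30 to 44 mm above the table) with a white dial, on a round black barrel 46 mm in diameter and 30 mm high. Grip the bezel across x or y, 56 mm. Origin: centre of the underside, z up. The bezel's sides lie along x and y.
- knob: Spare black control knob, 34 mm across at the foot, 27 mm above, 24 mm high, standing among the stock. It belongs to neither kit and stays where it is. Origin: centre of the underside, z up.
- screwdriver: Screwdriver with a wooden handle, 190 mm long, lying at the outer side of a tray; not part of the job. It lies along its x, handle to -x.
- multimeter: Grey hand-held multimeter, 140 x 72 x 30 mm, lying at the outer side of a tray; not part of the job. Long side along its x. Origin: centre of the underside, z up.
Things that resemble listed ones, but are neither listed nor needed, are in the scene too. What is shaped like the cap_large but green or orange is not meant.

How it is judged:
By the outcome, as a careful person would: the job done as asked, in the order asked, and still so for the second after the job is handed in, with the robot touching nothing.
It also fails if it takes over 106 s, if anything falls off the work surface, if the arm or the gripper's body presses on something with over 40 N, if the wrist force passes 120 N, or if a joint passes its speed limit or range.

ROBOT

A 7-joint arm with a two-finger parallel gripper is mounted at the origin on the work surface. World frame = base frame: x ahead of the robot, y to its left, z up, the work surface at z = 0. Lengths are in m, angles in rad, forces in N, time in s.
With the tool pointing down it reaches from about 0.4 to 0.85 m from the base axis. Payload 10.4 kg.
Tool frame: the origin (TCP) lies between the finger pads; the fingertips stand 11 mm ahead of it and the grasp point (between the pads) lies 8 mm behind it; x points along the fingers, y is the direction in which the jaws open and shut, and the axes are right-handed (so a half turn about x gives the same grasp; the last joint's range is limited). The gripper opens to 87 mm and grips with 3 to 60 N. Pads are 19 mm wide; open, the fingers measure 117 mm over their backs; the gripper's body (75 mm by 190 mm) begins 51 mm behind the grasp point.
Start: joints at [1.095, 0.332, -0.065, 1.46, 0.022, 1.35, -0.088], TCP at [0.273, -0.562, 0.234] pointing down, gripper open.
Joint ranges: [-2.6, 2.6], [-0.5, 2.12], [-1.47, 1.34], [0.16, 2.42], [-1.27, 4.41], [0.06, 2.06], [-2.6, 2.6]. Speed limits (rad/s): [2.22, 2.22, 2.79, 2.79, 3.14, 3.14, 3.14].

INTERFACE

Orientations are given as a unit quaternion [x, y, z, w].
In Python, from bench import r, cams, ticket gives the robot as it stands. The module is installed in compiled form; this text tells all that it offers.
- The arm moves only by the tool drive_tool, never from a script. Its argument "moves" is text: rows parted by semicolons, each of 5 numbers parted by spaces: the shift along the world's x, y, z in m, then the turn about the world's z in degrees, then the closure, from 0 (fully open) to 1 (shut). In form: x y z twist grip; .... A call has 1 to 20 rows; each row shifts and turns the commanded pose from where the row before left it; what a row does not reach is not made up. A row lasts 1/8 s, in which the tool goes at most 62.5 mm and 10.7 degrees, less where a joint would pass 70% of its speed; a pose out of reach is approached as far as the arm can. A call is refused whole if a number of a shift passes 0.0625 or a number of a turn 10.7, either way. A call with a gripper value outside its range is refused whole. The fingers move at their own pace and stop on an object; "newtons" is the grip in N (left out, the last holds). Time passes only in rows, so rows that do not move let the fingers close. It gives the time, the measured TCP pose, the force and the opening at its end, in the units of the state.
- r.read_state(): the state, without advancing time (a new reading comes with each control period).
- cams.camera(name): name is "scene" or "top" or "wrist"; returns a dict with "color" (384x512x3 uint8, red, green, blue), "fx", "fy", "cx", "cy" (pixels), "extrinsics" (4x4, takes a point from camera to world coordinates). Camera axes: x right, y down, z forward; pixel columns grow to the right and rows downward; lengths in m; the calibration is good to about 2 mm. A picture is of the moment at which its call begins. There is no depth.
- ticket.close_job(): hands the job in, once; it reports no verdict.
The state is a dict: "time": time; "joint_positions": joint angles; "joint_vel": joint speeds; "joint_torque": joint torques, N m; "ee_pos": TCP position; "eef_rot": TCP orientation; "ft_force": force on the tool from outside, world axes, zero at the start; "torque": the same for the moment, N m; "width": finger opening in m.
Only numpy, scipy, OpenCV 4.12 (cv2) and the standard library are available. Lean on these libraries where they do the work, as an engineer would, in place of code of your own. Each camera call takes 0.05 s, during which the arm holds its last target.

## Working session

There is one attempt and no reset: what is moved stays moved. The work goes in short steps, Python scripts to look and compute and a tool call to move; the robot and the scene stay as the last step left them, time stands still between calls to the robot, and variables do not carry over. Pictures are saved under pics/ and viewed, and the job is handed in when it is done.

Besides the shell and the picture viewer there is one more tool, called after "Emit:" as name(argument=value, ...) on one line, values as JSON. drive_tool: Moves the arm, as the interface text tells. Its arguments: {"type":"object","properties":{"moves":{"type":"string"},"newtons":{"type":"number"}},"required":["moves"]}

```bash
mkdir -p pics
python3 - <<'E'
from bench import r,cams,ticket
import cv2,json,numpy as np
s=r.read_state();print({k:np.round(v,3).tolist() for k,v in s.items()})
for n in("scene","top","wrist"):
    c=cams.camera(n);cv2.imwrite(f"pics/a_{n}.png",c["color"][...,::-1])
    np.savez(f"a_{n}.npz",color=c["color"],K=[c["fx"],c["fy"],c["cx"],c["cy"]],E=c["extrinsics"])
    print(n,c["fx"],c["fy"],c["cx"],c["cy"],np.round(c["extrinsics"],3).tolist())
E
```

```text
{'time': 0.0, 'joint_positions': [1.095, 0.333, -0.065, 1.461, 0.022, 1.35, -0.089], 'joint_vel': [-0.001, 0.001, 0.0, 0.002, -0.001, -0.0, -0.0], 'joint_torque': [0.001, -62.325, 0.025, -38.989, -0.061, 0.04, 0.0], 'ee_pos': [0.273, -0.562, 0.233], 'eef_rot': [-0.689, -0.159, 0.689, -0.158], 'ft_force': [-0.433, 0.352, -0.103], 'torque': [0.019, -0.035, 0.025], 'width': 0.087}
scene 451.7605859090024 451.7605859090024 253.18151373729327 186.85007005787446 [[-0.824, 0.448, -0.347, 1.034], [0.567, 0.639, -0.52, 0.622], [-0.011, -0.625, -0.781, 0.972], [0.0, 0.0, 0.0, 1.0]]
top 357.8791581976289 357.8791581976289 254.69793137120308 192.3663734457922 [[-0.024, -0.978, 0.208, 0.379], [-1.0, 0.023, -0.009, 0.016], [0.004, -0.208, -0.978, 1.038], [0.0, 0.0, 0.0, 1.0]]
wrist 283.3594466714069 283.3594466714069 260.2391058362767 191.10511649438888 [[0.438, -0.857, -0.271, 0.348], [-0.899, -0.419, -0.129, -0.526], [-0.003, 0.3, -0.954, 0.384], [0.0, 0.0, 0.0, 1.0]]
```

View pics/a_scene.png

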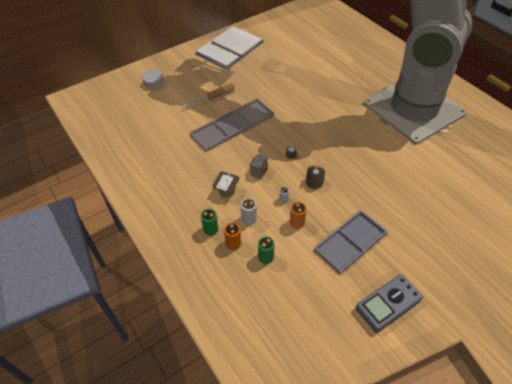

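View pics/a_top.png

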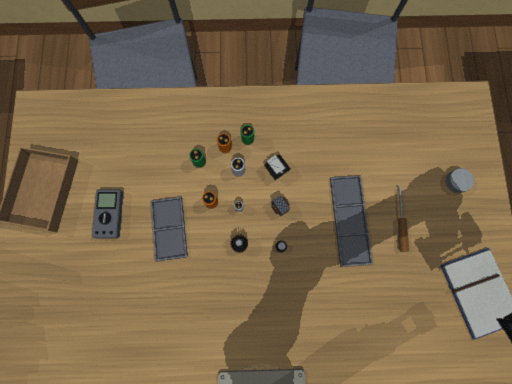

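View pics/a_wrist.png

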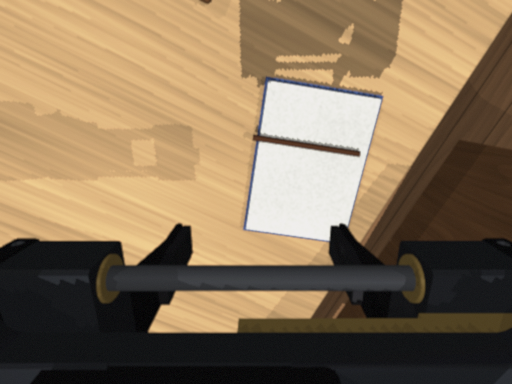

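The scene and top views show the stock in the middle. tray3 is to the right in the top view (about 350,220), next to the screwdriver. tray2 is to the left (about 169,228), next to the multimeter. Next, enlarged crops.

Run:
```python
import cv2,numpy as np
def crop(n,x0,y0,w,h,f,out):
    im=cv2.imread(f"pics/a_{n}.png")[y0:y0+h,x0:x0+w]
    im=cv2.resize(im,None,fx=f,fy=f,interpolation=cv2.INTER_CUBIC)
    for k in range(0,w,10):
        cv2.line(im,(k*f,0),(k*f,6 if (x0+k)%50 else 14),(0,0,255),1)
        if k%20==0: cv2.putText(im,str(x0+k),(k*f,24),0,.35,(0,0,255),1)
    for k in range(0,h,10):
        cv2.line(im,(0,k*f),(8,k*f),(0,0,255),1)
        if k%20==0: cv2.putText(im,str(y0+k),(10,k*f+4),0,.35,(0,0,255),1)
    cv2.imwrite(out,im)
crop("top",180,115,130,100+40,4,"pics/b_top_stock.png")
crop("top",320,165,90,110,5,"pics/b_top_t3.png")
crop("top",140,185,60,85,6,"pics/b_top_t2.png")
crop("scene",180,90,210,190,3,"pics/b_scene.png")
```

```text
(no output)
```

View pics/b_top_stock.png

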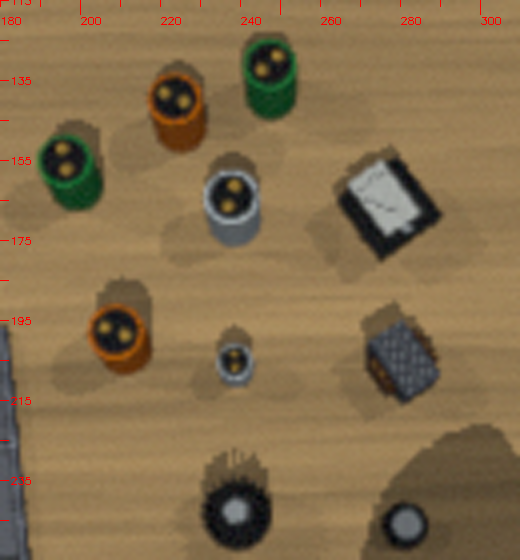

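View pics/b_top_t3.png

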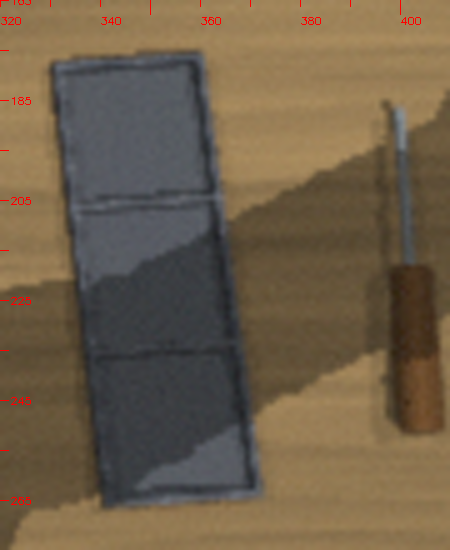

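View pics/b_top_t2.png

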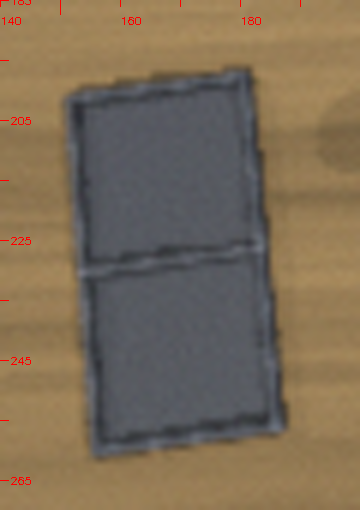

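View pics/b_scene.png

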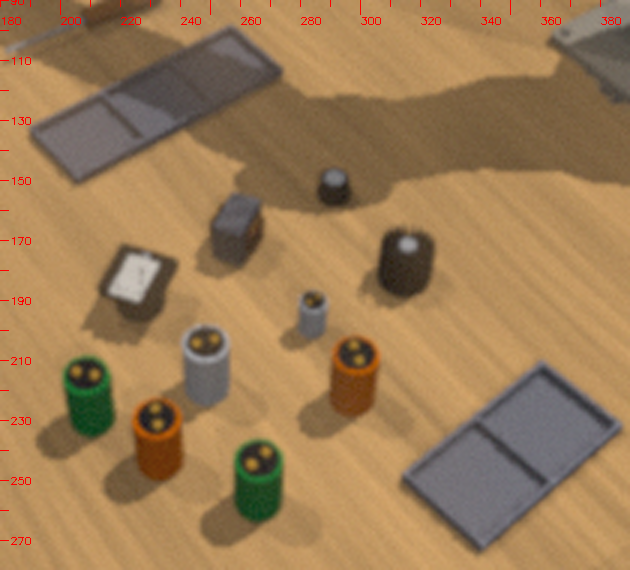

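```bash
cat > h.py <<'E'
import numpy as np,cv2
from scipy.spatial.transform import Rotation as R
from scipy.optimize import least_squares
def load(n): 
    d=np.load(n); return d["K"],d["E"]
def ray(c,uv):
    K,E=c; d=E[:3,:3]@np.array([(uv[0]-K[2])/K[0],(uv[1]-K[3])/K[1],1.]); return E[:3,3],d/np.linalg.norm(d)
def atz(c,uv,z):
    o,d=ray(c,uv); return o+d*(z-o[2])/d[2]
def tri(obs):
    A=np.zeros((3,3));b=np.zeros(3)
    for c,uv in obs:
        o,d=ray(c,uv);P=np.eye(3)-np.outer(d,d);A+=P;b+=P@o
    p=np.linalg.solve(A,b)
    e=[np.linalg.norm(np.cross(p-ray(c,uv)[0],ray(c,uv)[1])) for c,uv in obs]
    return p,max(e)
E
python3 - <<'E'
from h import *
T=load("a_top.npz");S=load("a_scene.npz")
pts=dict(cap_large=((238,163),(248.7,203.3),.066),cap_small=((238.75,205.2),(284.7,189.3),.04),heat=((239.2,242.5),(315.7,171.7),.045),
knob=((281.2,246),(291.3,149.3),.024),trafo=((280.8,205),(259.3,161.3),.046),meter=((277.2,167),(226.3,182),.044))
for n,(t,s,z) in pts.items():
    p,e=tri([(T,t),(S,s)]); print(n,p.round(4),round(e,4),"expz",z,"top@z",atz(T,t,z)[:2].round(4),"scene@z",atz(S,s,z)[:2].round(4))
sc=lambda x,y:(180+x/3,90+y/3)
for n,tc,ss in (("t3",[(330.4,177.4),(360.2,175.4),(372,263),(340.4,266)],[sc(30,130),sc(78,182),sc(282,70),sc(230,27)]),
 ("t2",[(150.8,200.8),(181.7,196.3),(187.7,256.3),(155.8,260.8)],[sc(480,550),sc(404,480),sc(543,363),sc(621,426)])):
    q=np.array([atz(T,u,.012) for u in tc])[:,:2]; print(n,"top",q.round(4).tolist(),q.mean(0).round(4),[round(float(np.linalg.norm(q[i]-q[i-1])),4) for i in range(4)])
    if n=="t3": pass
    q2=np.array([atz(S,u,.012) for u in ss])[:,:2]; print(n,"scene",q2.round(4).tolist(),q2.mean(0).round(4))
    for i in range(4):print(tri([(T,tc[i]),(S,ss[i])])[0].round(4))
q=[-0.689,-0.159,0.689,-0.158];print(R.from_quat(q).as_matrix().round(3))
# transformer/meter top quads
for n,z,c in(("trafo",.046,[(402,318),(438,372),(405,403),(367,357)]),("meter",.044,[(391,157),(442,213),(383,260),(338,203)])):
    p=np.array([atz(T,(180+u/4,115+v/4),z)[:2] for u,v in c]);print(n,p.round(4).tolist(),p.mean(0).round(4),[(round(float(np.linalg.norm(p[i]-p[i-1])),4),round(float(np.degrees(np.arctan2(*(p[i]-p[i-1])[::-1]))),1)) for i in range(4)])
E
```

```text
cap_large [0.6707 0.053  0.0644] 0.0018 expz 0.066 top@z [0.6715 0.0517] scene@z [0.6702 0.0555]
cap_small [0.5552 0.0529 0.0365] 0.0007 expz 0.04 top@z [0.5551 0.0523] scene@z [0.5566 0.0556]
heat [0.45   0.0532 0.0374] 0.0006 expz 0.045 top@z [0.4499 0.0524] scene@z [0.4544 0.0582]
knob [ 0.4396 -0.0655  0.0165] 0.0004 expz 0.024 top@z [ 0.4388 -0.0646] scene@z [ 0.4445 -0.0604]
trafo [ 0.5531 -0.0666  0.0365] 0.0005 expz 0.046 top@z [ 0.5518 -0.0662] scene@z [ 0.5577 -0.0592]
meter [ 0.6664 -0.0606  0.0315] 0.001 expz 0.044 top@z [ 0.6636 -0.0604] scene@z [ 0.6706 -0.0506]
t3 top [[0.6372, -0.2191], [0.6412, -0.308], [0.386, -0.3195], [0.3799, -0.2298]] [ 0.5111 -0.2691] [0.2575, 0.0889, 0.2555, 0.0899]
t3 scene [[0.6462, -0.2968], [0.6434, -0.2074], [0.3872, -0.2225], [0.3927, -0.3096]] [ 0.5174 -0.2591]
[ 0.6479 -0.2287  0.0558]
[ 0.6331 -0.2985 -0.0511]
[ 0.3643 -0.3083 -0.0457]
[ 0.4027 -0.2413  0.056 ]
t2 top [[0.579, 0.3092], [0.5903, 0.2196], [0.4171, 0.1995], [0.4067, 0.289]] [0.4983 0.2543] [0.1734, 0.0904, 0.1744, 0.0901]
t2 scene [[0.5876, 0.3148], [0.5962, 0.2317], [0.4232, 0.2099], [0.4144, 0.295]] [0.5054 0.2629]
[0.5818 0.3118 0.0007]
[ 0.5915  0.2242 -0.002 ]
[ 0.4164  0.2032 -0.0008]
[0.4072 0.2916 0.0013]
[[-0.     0.437 -0.899]
 [ 0.001 -0.899 -0.437]
 [-1.    -0.001 -0.   ]]
trafo [[0.582, -0.0665], [0.5427, -0.0903], [0.5213, -0.0663], [0.5546, -0.0408]] [ 0.5501 -0.066 ] [(0.0376, -43.2), (0.0459, -148.8), (0.0322, 131.7), (0.0419, 37.4)]
meter [[0.702, -0.0634], [0.6589, -0.0986], [0.6251, -0.0548], [0.6681, -0.0238]] [ 0.6635 -0.0601] [(0.052, -49.5), (0.0556, -140.7), (0.0554, 127.7), (0.053, 35.7)]
```

Top-view positions match the given sizes: tray3 comes out about 257x89 mm and tray2 about 174x90 mm. The scene camera is biased by 6–10 mm, so I'll refine with the wrist camera.

Emit:
drive_tool(moves="0.025 0.049 0.008 0 0;0.025 0.049 0.008 0 0;0.025 0.049 0.008 0 0;0.025 0.049 0.008 0 0;0.025 0.049 0.008 0 0;0.025 0.049 0.008 0 0;0.025 0.049 0.008 0 0;0.025 0.049 0.008 0 0;0 0 0 0 0;0 0 0 0 0", newtons=30)

```text
time: 1.4
ee_pos: [0.4731, -0.1706, 0.2973]
eef_rot: [-0.689, -0.159, 0.689, -0.159]
ft_force: [-0.2, -0.6, -0.4]
width: 0.0868
```

```bash
cat > snap.py <<'E'
import sys
from bench import r,cams
import cv2,numpy as np
from scipy.spatial.transform import Rotation as R
def snap(n,out):
    c=cams.camera(n);cv2.imwrite(f"pics/{out}.png",c["color"][...,::-1])
    np.savez(f"{out}.npz",K=[c["fx"],c["fy"],c["cx"],c["cy"]],E=c["extrinsics"])
    im=cv2.resize(c["color"][...,::-1],None,fx=1.5,fy=1.5,interpolation=cv2.INTER_CUBIC)
    cv2.imwrite(f"pics/{out}_v.png",im)
    return c
if __name__=="__main__":
    for a in sys.argv[1:]:
        n,o=a.split(":");snap(n,o)
    s=r.read_state();m=R.from_quat(s["eef_rot"]).as_matrix()
    print(s["time"],s["ee_pos"],"psi",np.degrees(np.arctan2(m[1,1],m[0,1])),"w",s["width"],"F",s["ft_force"],np.round(s["joint_positions"],2))
E
python3 snap.py wrist:w1
```

```text
1.45 [ 0.47285103 -0.17120936  0.29721724] psi -64.14792318575488 w 0.0869043741621223 F [ 0.35109208 -0.36126493  0.17975638] [ 0.64  0.06 -0.4   1.66  0.02  1.43 -0.88]
```

View pics/w1_v.png

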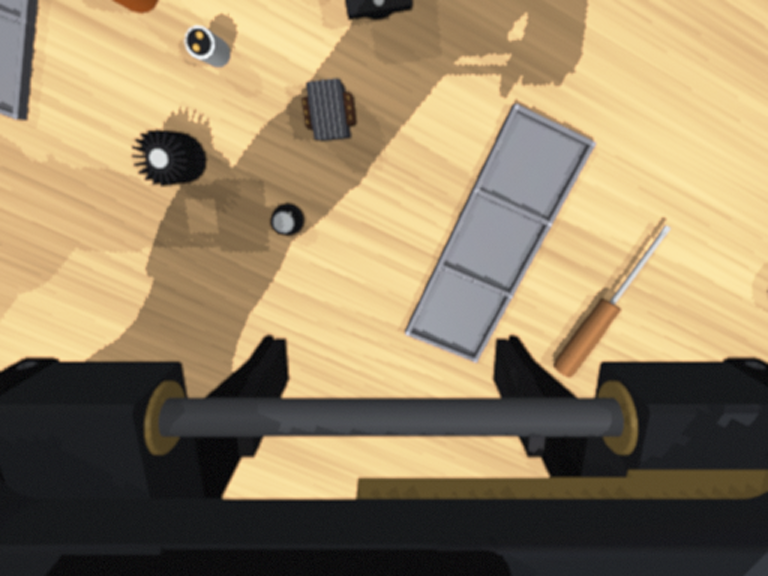

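The wrist view shows tray3 whole (corners at about 518,102, 593,143, 476,358 and 408,330 in the 1.5x picture), the transformer (330,108), heat sink, knob and small cap. I'll take a second view further left.

Emit:
drive_tool(moves="0.015 0.06 0 0 0;0.015 0.06 0 0 0;0.015 0.06 0 0 0;0.01 0.05 0 0 0;0 0 0 0 0;0 0 0 0 0")

```text
time: 2.2
ee_pos: [0.5285, 0.0582, 0.2971]
eef_rot: [-0.689, -0.158, 0.69, -0.158]
ft_force: [1.5, -0.9, 0.2]
width: 0.0874
```

```bash
python3 snap.py wrist:w2
```

```text
2.25 [0.52852974 0.05776774 0.29726486] psi -64.23440701447804 w 0.08704820023494167 F [-0.30767511  0.99795968 -0.22680093] [ 0.36  0.15 -0.62  1.58  0.08  1.44 -1.38]
```

View pics/w2_v.png

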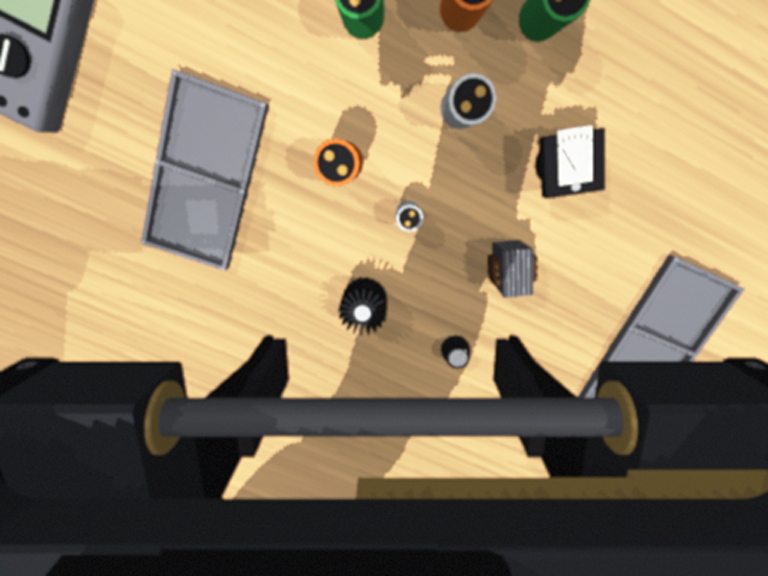

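This view has all the stock plus tray2. I'll enlarge crops from both views to read the pixels.

```bash
cat > crop.py <<'E'
import cv2,sys
def crop(n,x0,y0,w,h,f,out=None):
    im=cv2.imread(f"pics/{n}.png")[y0:y0+h,x0:x0+w];h,w=im.shape[:2]
    im=cv2.resize(im,None,fx=f,fy=f,interpolation=cv2.INTER_CUBIC)
    for k in range(0,w,10):
        cv2.line(im,(k*f,0),(k*f,h*f),(0,0,255) if (x0+k)%50==0 else (200,200,0),1); cv2.putText(im,str(x0+k),(k*f+1,9),0,.33,(0,0,255),1)
    for k in range(0,h,10):
        cv2.line(im,(0,k*f),(w*f,k*f),(0,0,255) if (y0+k)%50==0 else (200,200,0),1); cv2.putText(im,str(y0+k),(0,k*f+10),0,.33,(0,0,255),1)
    cv2.imwrite(f"pics/{out}.png",im)
n=sys.argv[1];x0,y0,w,h,f=map(int,sys.argv[2:7]);crop(n,x0,y0,w,h,f,sys.argv[7])
E
python3 crop.py w2 210 130 160 120 5 c2a; python3 crop.py w2 260 30 150 100 5 c2b; python3 crop.py w2 90 40 100 145 4 c2c
python3 crop.py w1 80 10 165 150 4 c1a; python3 crop.py w1 265 60 140 185 3 c1b
```

```text
(no output)
```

View pics/c2a.png

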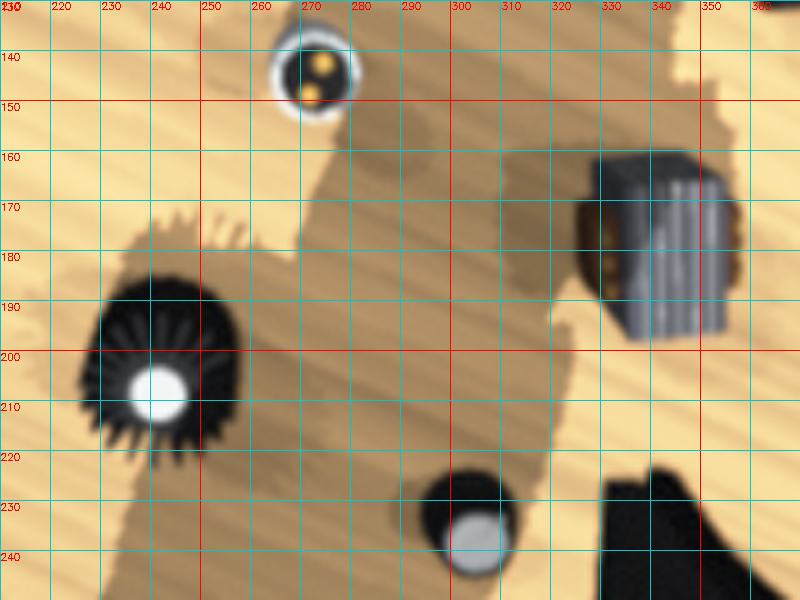

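View pics/c2b.png

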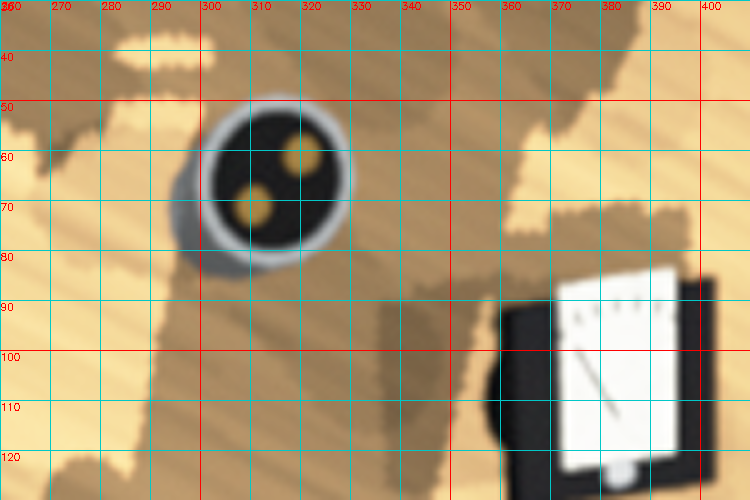

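View pics/c2c.png

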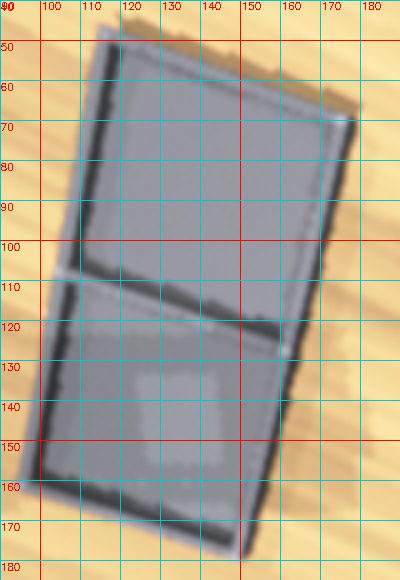

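View pics/c1a.png

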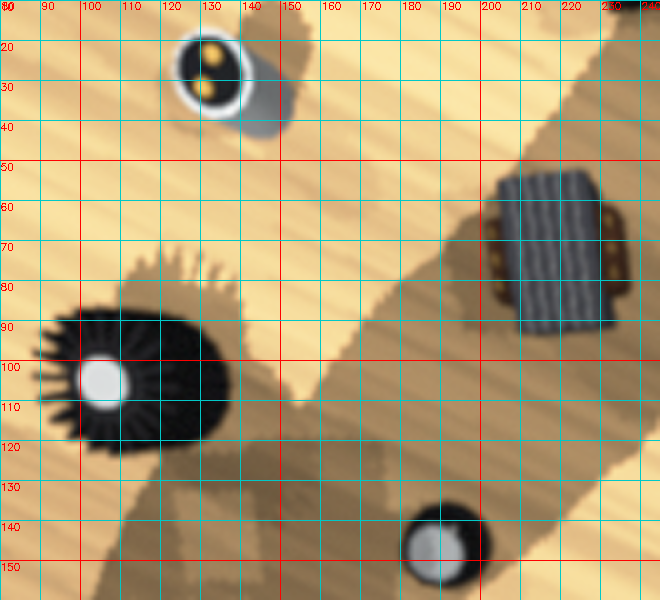

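View pics/c1b.png

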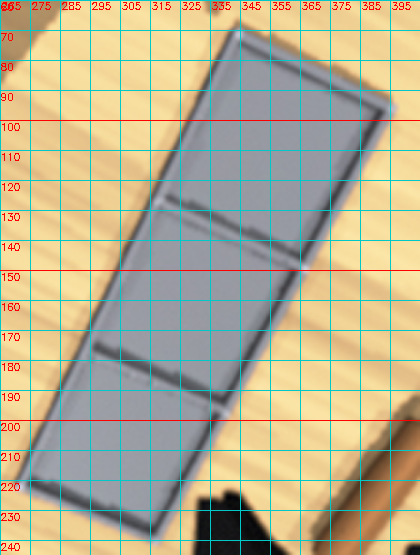

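Run:
```python
from h import *
W1=load("w1.npz");W2=load("w2.npz");T=load("a_top.npz")
s=lambda p:(p[0]-.4,p[1]-.4)
d=dict(cap_small=((273.2,144.7),(133.4,28.9),(238.75,205.2),.04),heat=((241.5,208.7),(106,105.6),(239.2,242.5),.045),knob=((305.5,238.5),(189.2,148.2),(281.2,246),.024),trafo=((345,181.8),(218.1,73.2),(280.8,205),.046))
for n,(a,b,t,z) in d.items():
    a=s(a);b=s(b);p,e=tri([(W1,b),(W2,a)]);print(n,p.round(4),round(e,4),z,[atz(c,u,z)[:2].round(4).tolist() for c,u in((W1,b),(W2,a),(T,t))])
print("cap_large",atz(W2,s((315.2,66)),.066).round(4),tri([(W2,s((315.2,66))),(T,(238,163))])[0].round(4))
print("meter",tri([(W2,s((382,108))),(T,(277.2,167))])[0].round(4),[atz(W2,s(u),.044)[:2].round(4).tolist() for u in((403,85.5),(403.4,126))])
def rect(c,uv,z):
    q=np.array([atz(c,s(u),z)[:2] for u in uv]);print(q.round(4).tolist(),q.mean(0).round(4))
    for i in range(4):
        v=q[(i+1)%4]-q[i];print("  L",np.linalg.norm(v).round(4),"ang",np.degrees(np.arctan2(v[1],v[0])).round(1))
rect(W1,[(344.3,67.3),(396,95),(316.7,239),(271,222.3)],.012)
rect(W2,[(114.5,46.8),(176.5,69.5),(150,178.5),(95,162)],.012)
rect(W1,[(205,54.5),(225.7,52.5),(231.2,91.8),(210.5,93.8)],.046)
rect(W2,[(334,167),(354.7,165.5),(355.5,196.5),(335.5,198)],.046)
```

```text
cap_small [0.5576 0.0524 0.0373] 0.0007 0.04 [[0.5568, 0.0514], [0.5586, 0.0525], [0.5551, 0.0523]]
heat [0.4515 0.053  0.0456] 0.0 0.045 [[0.4513, 0.0533], [0.4513, 0.053], [0.4499, 0.0524]]
knob [ 0.4415 -0.0668  0.0235] 0.0 0.024 [[0.4416, -0.0669], [0.4417, -0.0666], [0.4388, -0.0646]]
trafo [ 0.5561 -0.0676  0.0428] 0.0002 0.046 [[0.5559, -0.0681], [0.5566, -0.0664], [0.5518, -0.0662]]
cap_large [0.6712 0.0518 0.066 ] [0.6713 0.0518 0.0664]
meter [ 0.6687 -0.062   0.0325] [[0.7053, -0.0679], [0.6614, -0.0987]]
[[0.642, -0.2204], [0.643, -0.3073], [0.3895, -0.3176], [0.383, -0.2338]] [ 0.5144 -0.2698]
  L 0.087 ang -89.4
  L 0.2537 ang -177.7
  L 0.0841 ang 94.4
  L 0.2594 ang 3.0
[[0.5806, 0.3093], [0.5908, 0.2212], [0.4219, 0.2022], [0.4097, 0.2885]] [0.5008 0.2553]
  L 0.0887 ang -83.4
  L 0.1699 ang -173.6
  L 0.0872 ang 98.0
  L 0.1721 ang 6.9
[[0.569, -0.044], [0.5829, -0.0671], [0.5423, -0.0931], [0.5278, -0.0691]] [ 0.5555 -0.0683]
  L 0.027 ang -59.1
  L 0.0482 ang -147.4
  L 0.028 ang 121.1
  L 0.0483 ang 31.4
[[0.5688, -0.0406], [0.5838, -0.0664], [0.5439, -0.0923], [0.5287, -0.0666]] [ 0.5563 -0.0664]
  L 0.0298 ang -59.9
  L 0.0476 ang -147.0
  L 0.0298 ang 120.4
  L 0.0478 ang 33.0
```

The heights check out: heat sink 45.6 mm, knob 23.5, large cap 66.4, transformer about 43. The transformer is at (0.556,-0.067) with its x axis at about 32°. Next I turn and descend above it.

Emit:
drive_tool(moves="0.003 -0.014 -0.019 10.7 0;0.003 -0.014 -0.019 10.7 0;0.003 -0.014 -0.019 10.7 0;0.003 -0.014 -0.019 10.7 0;0.003 -0.014 -0.019 10.7 0;0.003 -0.014 -0.019 10.7 0;0.003 -0.014 -0.019 10.7 0;0.003 -0.014 -0.019 10.7 0;0.003 -0.013 -0.019 10.7 0;0 0 0 0 0;0 0 0 0 0")

```text
time: 3.62
ee_pos: [0.5555, -0.0654, 0.1273]
eef_rot: [0.343, 0.618, -0.343, 0.618]
ft_force: [-0.1, -0.1, 0.7]
width: 0.0869
```

```bash
python3 snap.py wrist:w3
```

```text
3.675 [ 0.55573152 -0.06494761  0.12754412] psi 32.02194527043032 w 0.08666473883087512 F [ 0.23064334 -0.06234911  0.19383755] [ 0.62  0.36 -0.7   1.74  0.25  1.14  0.41]
```

View pics/w3_v.png

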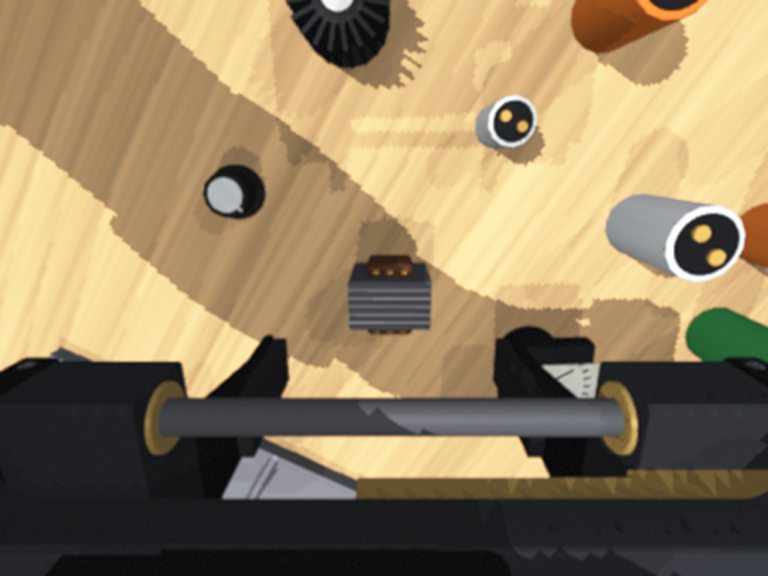

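The transformer sits centred between the fingers (390,295) and square to them, so I descend and grip.

Emit:
drive_tool(moves="0 -0.001 -0.026 0 0;0 0 -0.026 0 0;0 0 -0.026 0 0;0 0 -0.023 0 0;0 0 0 0 0;0 0 0 0 0.7;0 0 0 0 0.7;0 0 0 0 0.7;0 0 0 0 0.7;0 0 0 0 0.7", newtons=35)

```text
time: 4.92
ee_pos: [0.5555, -0.0661, 0.0257]
eef_rot: [0.342, 0.619, -0.342, 0.619]
ft_force: [-1.3, 0.3, 1.1]
width: 0.0479
```

Emit:
drive_tool(moves="0 0 0.03 0 0.7;0 0 0.05 0 0.7;0 -0.02 0.02 0 0.7;-0.011 -0.046 0 -7.4 0.7;-0.011 -0.046 0 -7.4 0.7;-0.011 -0.046 0 -7.4 0.7;-0.010 -0.0455 0 -7.3 0.7;0 0 0 0 0.7;0 0 0 0 0.7")

```text
time: 6.05
ee_pos: [0.5122, -0.2688, 0.1249]
eef_rot: [0.488, 0.513, -0.488, 0.512]
ft_force: [-0.0, 0.5, -5.0]
width: 0.0478
```

```bash
python3 snap.py wrist:w4 top:t4
```

```text
6.15 [ 0.51269364 -0.26800687  0.12527862] psi 2.882669382731302 w 0.04791306539523663 F [ 0.35731754  0.74819435 -4.57610553] [ 0.83  0.36 -0.52  1.7   0.2   1.14  0.31]
```

View pics/w4_v.png

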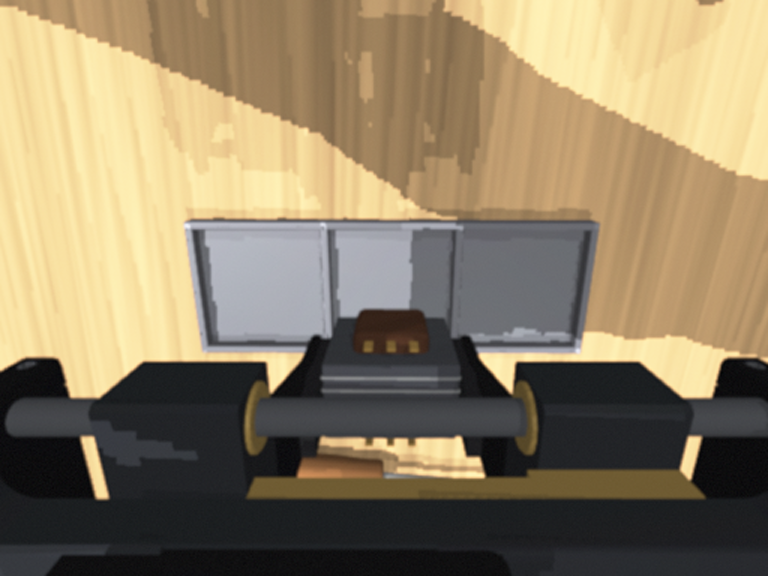

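View pics/t4_v.png

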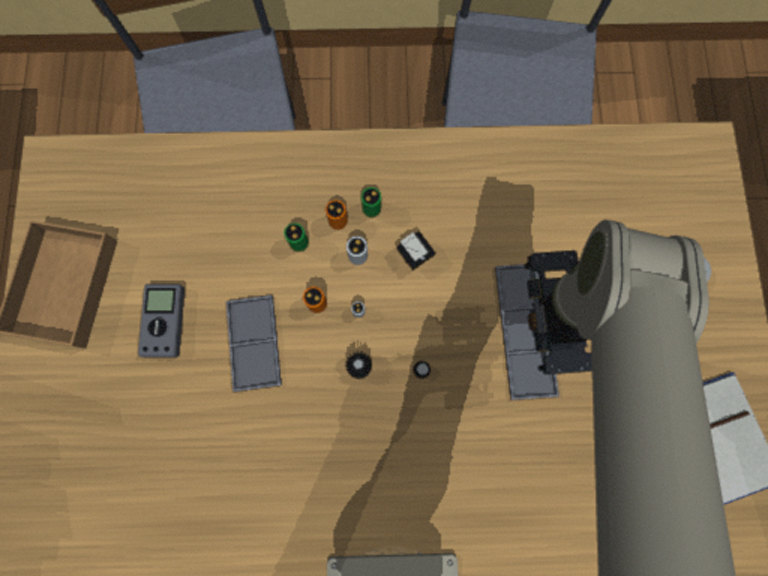

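The transformer is held over tray3's middle compartment. All four tray corners are visible, so I'll measure the tray again.

```bash
python3 crop.py w4 115 135 100 110 5 c4a; python3 crop.py w4 300 135 110 110 5 c4b
```

```text
(no output)
```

View pics/c4a.png

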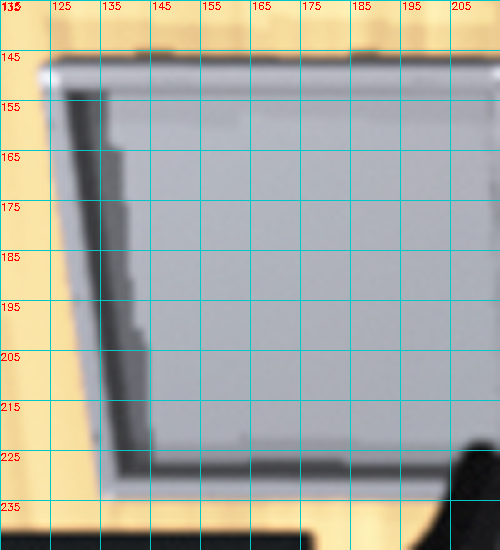

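View pics/c4b.png

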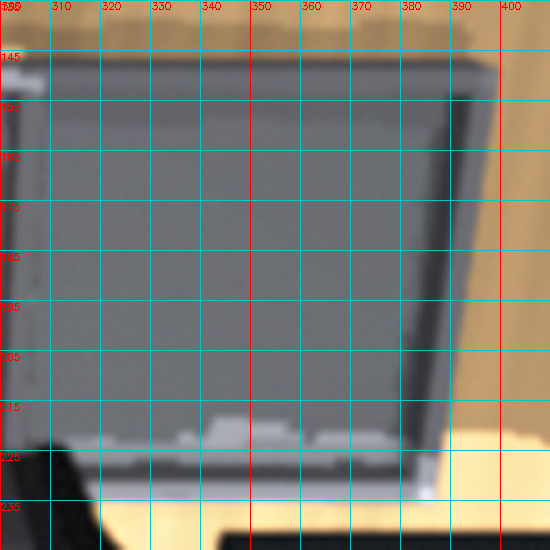

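Run:
```python
from h import *
W=load("w4.npz");print(W[1][:3,3])
q=np.array([atz(W,(u-.4,v-.4),.012)[:2] for u,v in [(123.5,148.5),(399,148.5),(387,235),(135,234.3)]])
print(q.round(4),q.mean(0))
for i in range(4):
    v=q[(i+1)%4]-q[i];print("  L",np.linalg.norm(v).round(4),"ang",np.degrees(np.arctan2(v[1],v[0])).round(1))
# floor-level check
```

```text
[ 0.50861346 -0.18699143  0.27635299]
[[ 0.3822 -0.2335]
 [ 0.639  -0.2208]
 [ 0.6439 -0.3093]
 [ 0.3857 -0.3214]] [ 0.51269082 -0.27125052]
  L 0.257 ang 2.8
  L 0.0887 ang -86.8
  L 0.2584 ang -177.3
  L 0.088 ang 92.3
```

Refined tray3 centre: (0.5125,-0.2715), yaw 2.8°. I'll lower the transformer.

Emit:
drive_tool(moves="0 -0.0025 -0.03 0 0.7;0 0 -0.03 0 0.7;0 0 -0.02 0 0.7;0 0 -0.01 0 0.7;0 0 -0.005 0 0.7;0 0 0 0 0.7")

```text
time: 6.9
ee_pos: [0.5128, -0.2721, 0.031]
eef_rot: [0.488, 0.512, -0.488, 0.512]
ft_force: [0.5, -0.8, -4.4]
width: 0.0476
```

Emit:
drive_tool(moves="0 0 -0.001 0 0.7;0 0 0 0 0.7")

```text
time: 7.15
ee_pos: [0.5127, -0.2722, 0.03]
eef_rot: [0.488, 0.512, -0.488, 0.512]
ft_force: [-0.3, 0.1, -4.7]
width: 0.0479
```

Emit:
drive_tool(moves="0 0 -0.001 0 0.7;0 0 0 0 0.7;0 0 0 0 0.3;0 0 0 0 0.3;0 0 0 0 0.3")

```text
time: 7.78
ee_pos: [0.5127, -0.2721, 0.0288]
eef_rot: [0.488, 0.512, -0.488, 0.512]
ft_force: [-0.3, 0.5, -0.4]
width: 0.0601
```

Emit:
drive_tool(moves="0 0 0.03 0 0.3;0 0 0.05 0 0;0 0.015 0.03 0 0;-0.01 0.055 0 0 0;-0.01 0.055 0 0 0;-0.01 0.055 0 0 0;-0.01 0.055 0 0 0;-0.01 0.055 0 0 0;-0.011 0.035 0 0 0;0 0 0 0 0;0 0 0 0 0")

```text
time: 9.15
ee_pos: [0.4517, 0.0523, 0.1387]
eef_rot: [0.488, 0.512, -0.488, 0.512]
ft_force: [-0.3, 0.5, 0.2]
width: 0.087
```

```bash
python3 snap.py wrist:w5 top:t5
```

```text
9.25 [0.45173115 0.05185001 0.13854997] psi 2.641359546562895 w 0.08693849614322681 F [-0.65141325 -0.18382522 -0.22348819] [ 0.54  0.1  -0.77  1.98  0.08  1.1  -0.22]
```

View pics/w5_v.png

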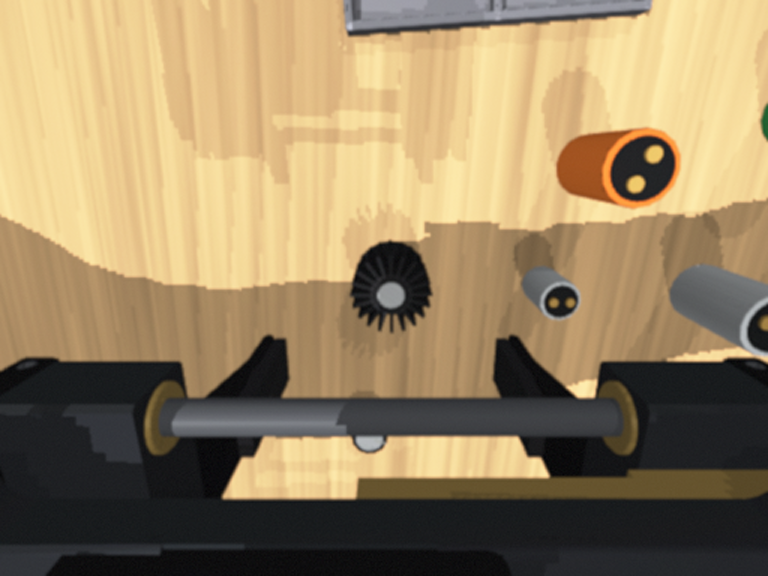

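View pics/t5_v.png

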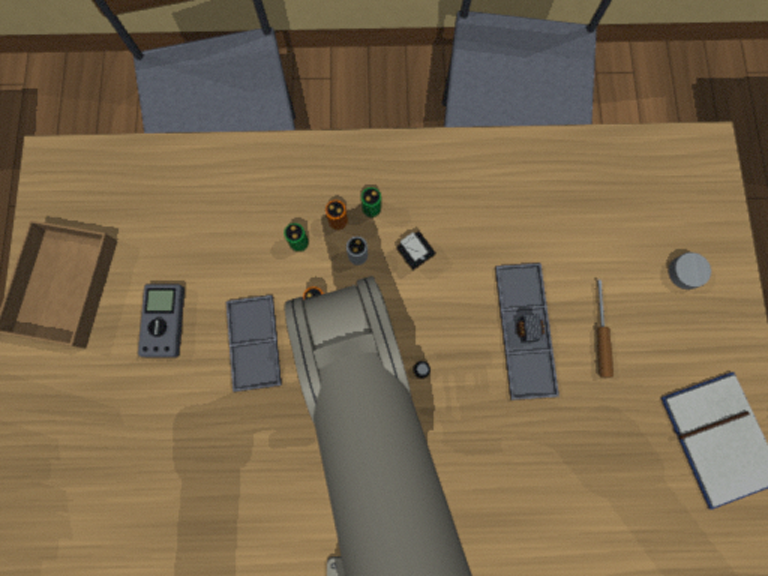

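```bash
python3 -c "
from h import *
print(atz(load('w5.npz'),(260,196.8),.045))"
```

```text
[0.45161058 0.05234713 0.045     ]
```

The heat sink is centred at (0.4516,0.0523), right under the tool, and the transformer stands in the middle compartment. I descend and grip.

Emit:
drive_tool(moves="0 0 -0.035 0 0;0 0 -0.035 0 0;0 0 -0.025 0 0;0 0 -0.02 0 0;0 0 0 0 0;0 0 0 0 0.7;0 0 0 0 0.7;0 0 0 0 0.7;0 0 0 0 0.7;0 0 0 0 0.7", newtons=20)

```text
time: 10.5
ee_pos: [0.4516, 0.053, 0.0238]
eef_rot: [0.488, 0.512, -0.488, 0.512]
ft_force: [-1.2, -0.5, 1.3]
width: 0.0495
```

Emit:
drive_tool(moves="0 0 0.03 0 0.7;0 0 0.05 0 0.7;0 -0.02 0.02 0 0.7;-0.004 -0.055 0 0 0.7;-0.004 -0.055 0 0 0.7;-0.004 -0.055 0 0 0.7;-0.004 -0.055 0 0 0.7;-0.004 -0.055 0 0 0.7;-0.004 -0.034 0 0 0.7;0 0 0 0 0.7;0 0 0 0 0.7")

```text
time: 11.88
ee_pos: [0.4275, -0.2751, 0.1233]
eef_rot: [0.488, 0.512, -0.488, 0.512]
ft_force: [0.5, 0.7, -1.8]
width: 0.0495
```

```bash
python3 snap.py wrist:w6
```

```text
11.925 [ 0.42772418 -0.27476592  0.12343746] psi 2.8326524577877166 w 0.04962502280136851 F [ 0.17970592  0.97728456 -0.85789181] [ 0.93  0.21 -0.5   1.88  0.11  1.08  0.44]
```

View pics/w6_v.png

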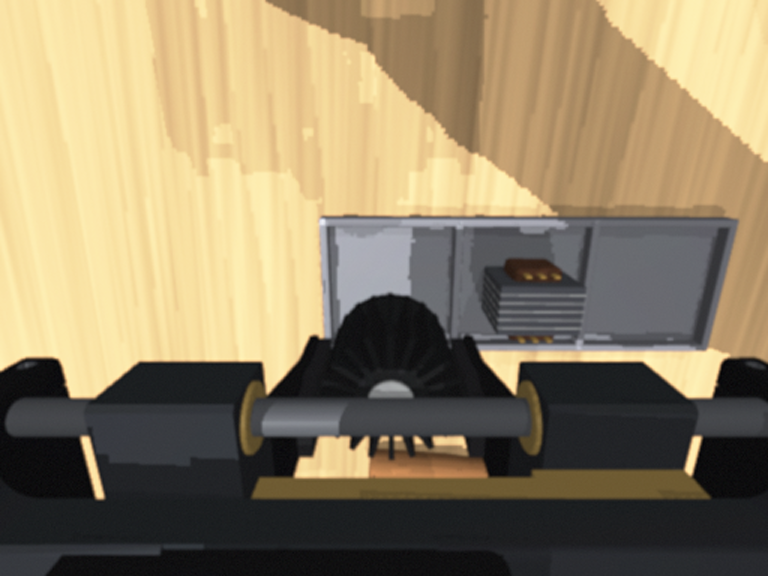

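Emit:
drive_tool(moves="0 -0.001 -0.035 0 0.7;0 0 -0.03 0 0.7;0 0 -0.02 0 0.7;0 0 -0.008 0 0.7;0 0 -0.003 0 0.7;0 0 0 0 0.7;0 0 0 0 0.7")

```text
time: 12.8
ee_pos: [0.4279, -0.2773, 0.0283]
eef_rot: [0.488, 0.511, -0.488, 0.512]
ft_force: [0.0, 0.1, -1.1]
width: 0.0494
```

Emit:
drive_tool(moves="0 0.001 -0.001 0 0.7;0 0 -0.0005 0 0.7;0 0 0 0 0.7;0 0 0 0 0.3;0 0 0 0 0.3;0 0 0 0 0.3")

```text
time: 13.55
ee_pos: [0.4275, -0.2761, 0.026]
eef_rot: [0.488, 0.512, -0.488, 0.512]
ft_force: [0.3, 0.8, -0.4]
width: 0.0603
```

Emit:
drive_tool(moves="0 0 0.03 0 0.3;0 0 0.05 0 0.3;0.02 0.02 0.045 0 0.3;0.032 0.044 0 0 0.3;0.032 0.044 0 0 0.3;0.032 0.044 0 0 0.3;0.032 0.044 0 0 0.3;0.032 0.044 0 0 0.3;0.032 0.044 0 0 0.3;0.032 0.044 0 0 0.3;0 0 0 0 0.3;0 0 0 0 0.3")

```text
time: 15.05
ee_pos: [0.6713, 0.0516, 0.1506]
eef_rot: [0.488, 0.512, -0.488, 0.512]
ft_force: [0.1, -0.4, 0.6]
width: 0.0609
```

```bash
python3 snap.py wrist:w7
```

```text
15.1 [0.67123599 0.05070446 0.15080021] psi 2.680683195159946 w 0.060877674653851084 F [ 0.57430025 -0.46803572 -0.46005322] [ 0.29  0.57 -0.63  1.4   0.33  1.29 -0.31]
```

View pics/w7_v.png

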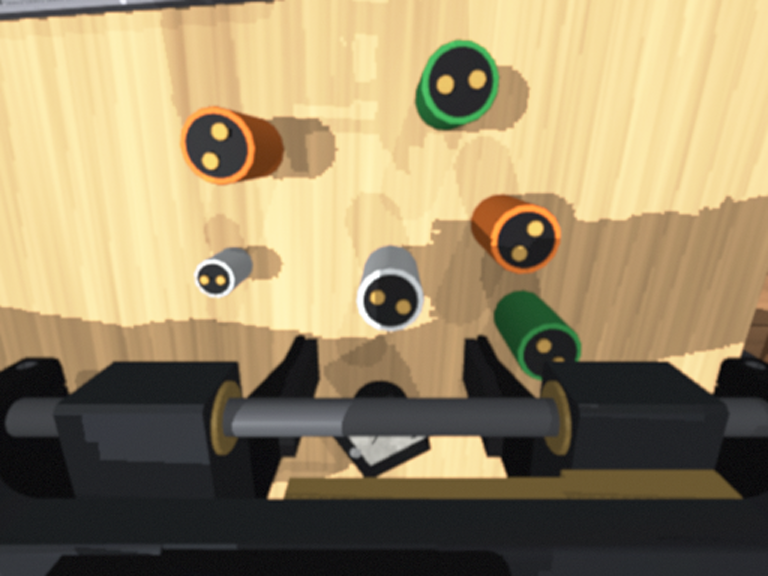

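```bash
python3 -c "
from h import *
W=load('w7.npz')
for u in((260,199.3),(352,157.8),(366.7,231.5)): print(atz(W,u,.066).round(4))"
```

```text
[0.6711 0.0524 0.066 ]
[0.7465 0.0931 0.066 ]
[0.7698 0.0262 0.066 ]
```

The cap is at (0.671,0.052). The nearest orange and green cans are over 75 mm away and clear of the fingers. I descend.

Emit:
drive_tool(moves="0 0.001 -0.035 0 0.3;0 0 -0.035 0 0.3;0 0 -0.025 0 0.3;0 0 -0.017 0 0.3;0 0 0 0 0.3;0 0 0 0 0.75;0 0 0 0 0.75;0 0 0 0 0.75;0 0 0 0 0.75", newtons=20)

```text
time: 16.23
ee_pos: [0.6718, 0.0531, 0.0399]
eef_rot: [0.488, 0.512, -0.488, 0.512]
ft_force: [-1.2, -0.8, 5.1]
width: 0.0398
```

Emit:
drive_tool(moves="0 0 0.03 0 0.75;0 0 0.05 0 0.75;0 -0.01 0.02 0 0.75;-0.012 -0.052 0 0 0.75;-0.012 -0.052 0 0 0.75;-0.012 -0.052 0 0 0.75;-0.012 -0.052 0 0 0.75;-0.013 -0.052 0 0 0.75;-0.013 -0.05 0 0 0.75;0 0 0 0 0.75;0 0 0 0 0.75")

```text
time: 17.6
ee_pos: [0.5971, -0.2668, 0.1384]
eef_rot: [0.488, 0.512, -0.488, 0.511]
ft_force: [0.1, 0.5, -1.1]
width: 0.0395
```

```bash
python3 snap.py wrist:w8
```

```text
17.65 [ 0.59752617 -0.26584671  0.13858748] psi 2.811201903913743 w 0.039576200514928425 F [-0.05816741  0.53613989 -0.9270766 ] [ 0.75  0.52 -0.56  1.47  0.28  1.23  0.21]
```

View pics/w8_v.png

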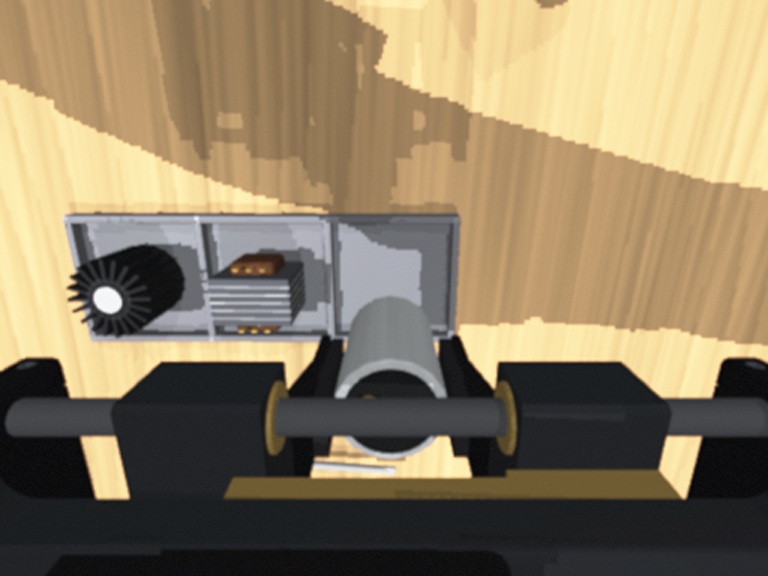

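```bash
python3 crop.py w8 40 135 75 100 5 c8a; python3 crop.py w8 210 135 110 100 5 c8b
```

```text
(no output)
```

View pics/c8a.png

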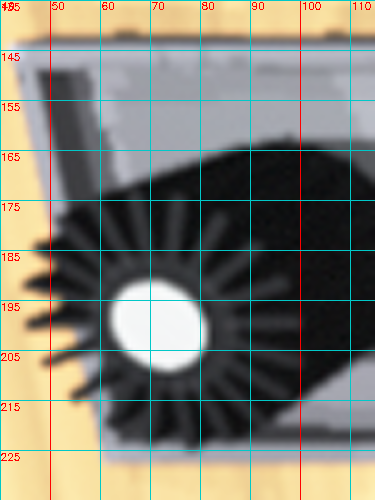

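View pics/c8b.png

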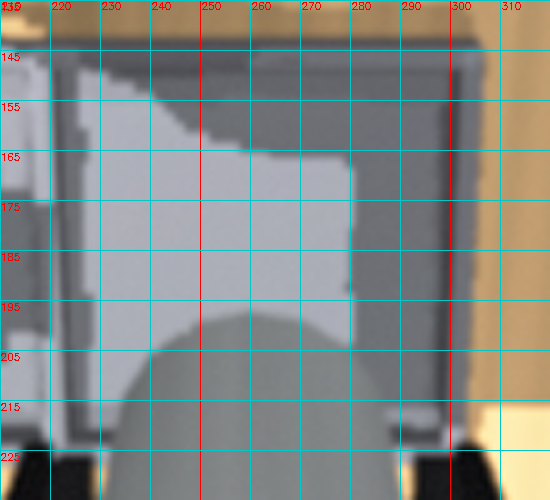

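```bash
python3 - <<'E'
from h import *
W=load("w8.npz");print(W[1][:3,3])
q=np.array([atz(W,(u-.4,v-.4),.012)[:2] for u,v in [(44,143.8),(306.5,143.8),(303,227),(61,227)]])
print(q.round(4),q.mean(0))
for i in range(4):
    v=q[(i+1)%4]-q[i];print("  L",np.linalg.norm(v).round(4),"ang",np.degrees(np.arctan2(v[1],v[0])).round(1))
print("heat top dot",atz(W,(71-.4,199.8-.4),.048).round(4))
# trafo top rough corners in v px
c=[(208,282),(303,262),(303,300),(209,322)]
# held cap TCP column: project TCP & grasp
K,E=W
for z in(.138,.09,.012):
    p=np.linalg.inv(E)@np.array([.5975,-.2665,z,1]);print(z,K[0]*p[0]/p[2]+K[2],K[1]*p[1]/p[2]+K[3])
E
python3 crop.py w8 130 160 80 75 8 c8c
```

```text
[ 0.5935973  -0.18499832  0.28975421]
[[ 0.3836 -0.2329]
 [ 0.6396 -0.2206]
 [ 0.6444 -0.3089]
 [ 0.3859 -0.3215]] [ 0.51338444 -0.27094266]
  L 0.2563 ang 2.8
  L 0.0884 ang -86.9
  L 0.2588 ang -177.2
  L 0.0886 ang 91.5
heat top dot [ 0.4262 -0.2763  0.048 ]
0.138 260.63476885472664 246.04871705294912
0.09 260.65324778578236 215.52925085078644
0.012 260.67079549788883 186.54776891608617
```

View pics/c8c.png

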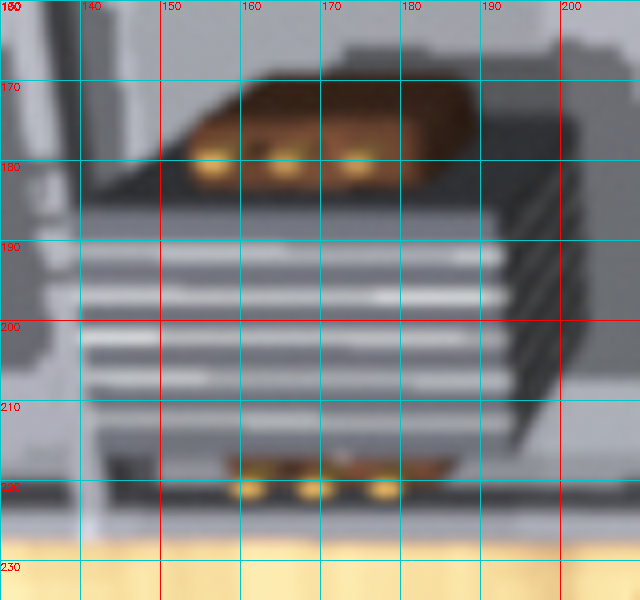

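Emit:
drive_tool(moves="0 -0.001 -0.035 0 0.75;0 0 -0.03 0 0.75;0 0 -0.02 0 0.75;0 0 -0.008 0 0.75;0 0 -0.0015 0 0.75;0 0 0 0 0.75;0 0 0 0 0.75")

```text
time: 18.52
ee_pos: [0.598, -0.2682, 0.0455]
eef_rot: [0.488, 0.511, -0.488, 0.512]
ft_force: [0.5, -0.1, -1.1]
width: 0.0393
```

Run:
```python
from h import *
W=load("w8.npz")
q=np.array([atz(W,(u-.4,v-.4),.049)[:2] for u,v in [(139,186),(191.5,186),(194.5,216.5),(141.5,217)]])
print(q.round(4),q.mean(0))
for i in range(4):
    v=q[(i+1)%4]-q[i];print("  L",np.linalg.norm(v).round(4),"ang",np.degrees(np.arctan2(v[1],v[0])).round(1))
```

```text
[[ 0.489  -0.26  ]
 [ 0.5354 -0.2578]
 [ 0.5375 -0.2868]
 [ 0.4889 -0.2896]] [ 0.51272241 -0.27352894]
  L 0.0465 ang 2.8
  L 0.0291 ang -86.0
  L 0.0486 ang -176.6
  L 0.0296 ang 89.9
```

Emit:
drive_tool(moves="0 0.0005 -0.0015 0 0.75;0 0 -0.001 0 0.75;0 0 0 0 0.75")

```text
time: 18.9
ee_pos: [0.5976, -0.2676, 0.0428]
eef_rot: [0.488, 0.512, -0.488, 0.512]
ft_force: [-2.5, 1.4, 5.1]
width: 0.0396
```

Emit:
drive_tool(moves="0 0 0 0 0.36;0 0 0 0 0.36;0 0 0 0 0.36;0 0 0.03 0 0.36;0 0 0.05 0 0.2;0.014 0.032 0.03 6.5 0;0.014 0.044 0 6.5 0;0.014 0.044 0 6.5 0;0.014 0.044 0 6.6 0;0.0135 0.043 0 6.6 0;0 0 0 0 0;0 0 0 0 0")

```text
time: 20.4
ee_pos: [0.6669, -0.0612, 0.1518]
eef_rot: [0.324, 0.628, -0.325, 0.628]
ft_force: [0.6, -0.7, -0.1]
width: 0.0874
```

```bash
python3 snap.py wrist:w9 top:t9; python3 crop.py w9 180 130 160 110 5 c9
```

```text
20.5 [ 0.66679306 -0.06233084  0.15192386] psi 35.29561113736578 w 0.08716219822927437 F [ 0.55480292 -0.63428373  0.00914486] [ 0.51  0.58 -0.7   1.4   0.38  1.3   0.4 ]
```

View pics/w9_v.png

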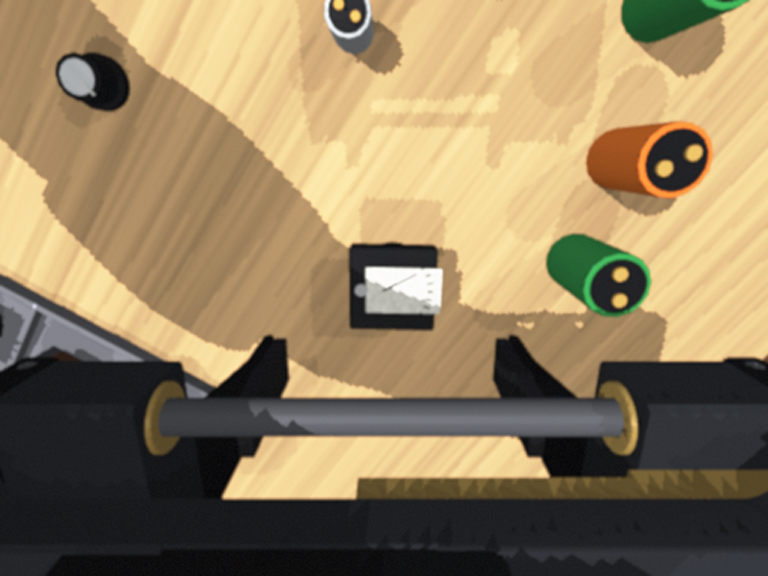

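View pics/c9.png

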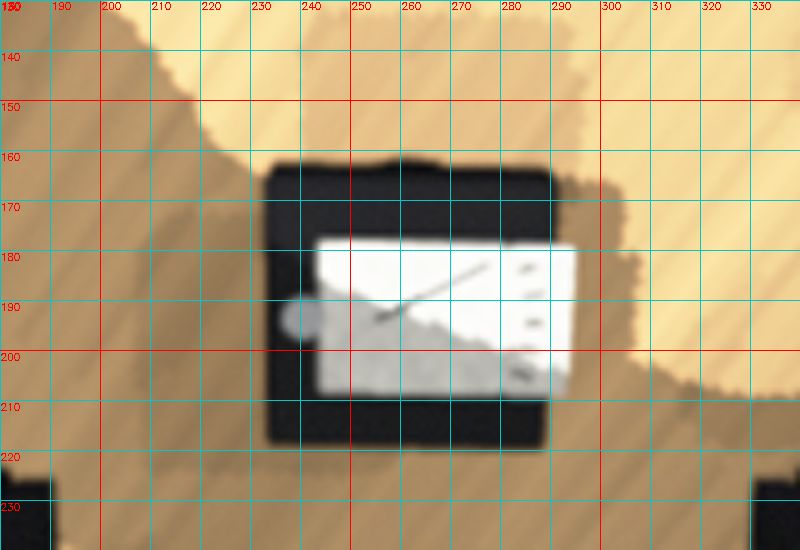

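View pics/t9_v.png

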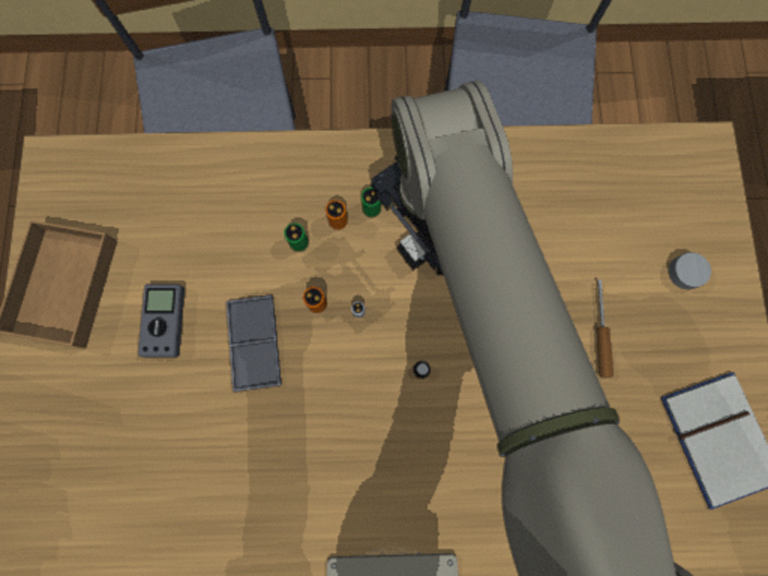

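Run:
```python
from h import *
W=load("w9.npz")
a=atz(W,(233.8-.4,219-.4),.044)[:2];b=atz(W,(289-.4,219.6-.4),.044)[:2]
v=b-a;L=np.linalg.norm(v);an=np.degrees(np.arctan2(v[1],v[0]));n=np.array([-v[1],v[0]])/L
print(a,b,L,an,"centre",(a+b)/2+n*.028)
```

```text
[ 0.661013   -0.09888008] [ 0.70583795 -0.06777857] 0.05455804224719566 34.75460779938945 centre [ 0.66746371 -0.0603245 ]
```

The meter's centre is at (0.6675,-0.0603), angle about 35°. I descend and grip the bezel.

Emit:
drive_tool(moves="0.0005 0.001 -0.035 0 0;0 0 -0.035 0 0;0 0 -0.03 0 0;0 0 -0.02 0 0;0 0 -0.003 0 0;0 0 0 0 0;0 0 0 0 0.6;0 0 0 0 0.6;0 0 0 0 0.6;0 0 0 0 0.6", newtons=20)

```text
time: 21.75
ee_pos: [0.6675, -0.0596, 0.0293]
eef_rot: [0.324, 0.628, -0.324, 0.629]
ft_force: [0.2, 0.7, 2.7]
width: 0.0561
```

Emit:
drive_tool(moves="0 0 0.03 0 0.6;0 0 0.05 0 0.6;0 0 0.04 0 0.6;-0.021 0.053 0 -4.8 0.6;-0.021 0.053 0 -4.8 0.6;-0.021 0.053 0 -4.8 0.6;-0.021 0.053 0 -4.8 0.6;-0.021 0.053 0 -4.8 0.6;-0.021 0.053 -0.02 -4.8 0.6;0 0 0 0 0.6;0 0 0 0 0.6")

```text
time: 23.12
ee_pos: [0.5415, 0.2581, 0.1289]
eef_rot: [0.47, 0.528, -0.47, 0.528]
ft_force: [0.8, -0.6, -0.7]
width: 0.0558
```

```bash
python3 snap.py wrist:w10; python3 crop.py w10 120 135 110 110 5 c10a;python3 crop.py w10 230 135 110 110 5 c10b
```

```text
23.175 [0.54213401 0.25728006 0.12907916] psi 6.5931760137316076 w 0.05556677748779844 F [ 0.02704932 -0.28305212 -0.91227706] [ 0.06  0.46 -0.74  1.63  0.33  1.19 -0.63]
```

View pics/w10_v.png

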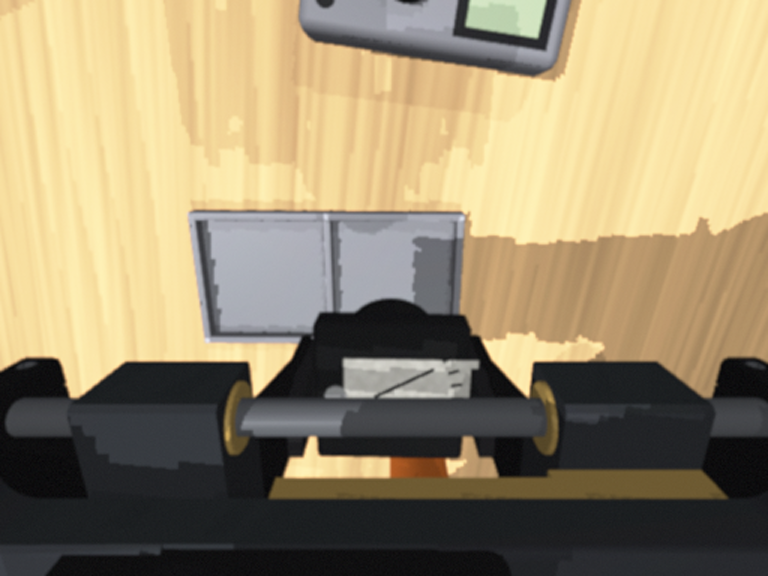

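View pics/c10a.png

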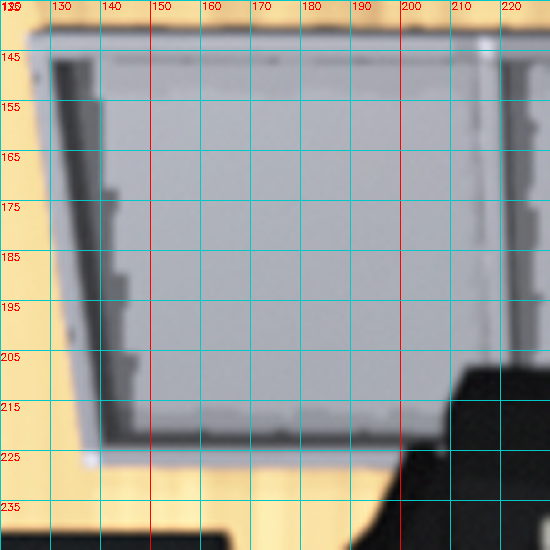

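View pics/c10b.png

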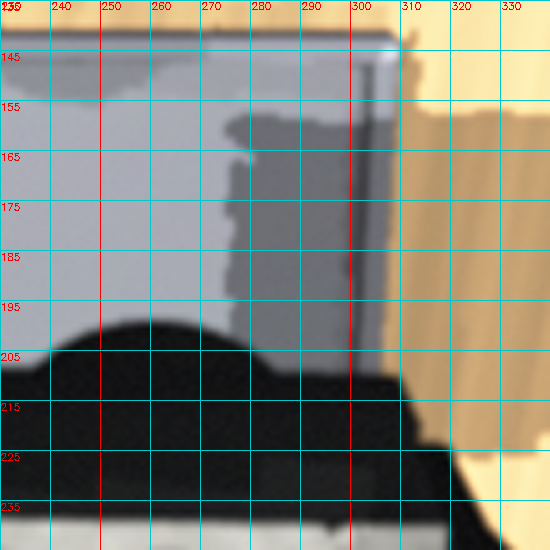

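Run:
```python
from h import *
W=load("w10.npz");print(W[1][:3,3])
q=np.array([atz(W,(u-.4,v-.4),.012)[:2] for u,v in [(126.5,142),(309.5,142.2),(306.2,228.4),(136.5,228.2)]])
q0=W[1][:2,3];q=q0+(q-q0)*1.01
m=q.mean(0);print(q.round(4),m)
for i in range(4):
    v=q[(i+1)%4]-q[i];print("  L",np.linalg.norm(v).round(4),"ang",np.degrees(np.arctan2(v[1],v[0])).round(1))
a=np.radians(6.6);d=.0425*np.array([np.cos(a),np.sin(a)]);print("far",m+d,"near",m-d)
```

```text
[0.53225826 0.33964546 0.28015245]
[[0.4096 0.2894]
 [0.5822 0.3096]
 [0.5938 0.2209]
 [0.4178 0.2003]] [0.5008727  0.25506941]
  L 0.1738 ang 6.7
  L 0.0894 ang -82.5
  L 0.1772 ang -173.3
  L 0.0895 ang 95.3
far [0.54309104 0.25995424] near [0.45865436 0.25018458]
```

Refined tray2 centre: (0.5005,0.255), yaw 6.7°. That puts the far compartment at (0.5427,0.2599). I'll lower the meter there.

Emit:
drive_tool(moves="0.001 0.0025 -0.035 0 0.6;0 0 -0.03 0 0.6;0 0 -0.02 0 0.6;0 0 -0.008 0 0.6;0 0 -0.001 0 0.6;0 0 0 0 0.6;0 0 0 0 0.6")

```text
time: 24.05
ee_pos: [0.5429, 0.2612, 0.0359]
eef_rot: [0.471, 0.528, -0.47, 0.528]
ft_force: [-0.5, -0.9, -1.2]
width: 0.056
```

Emit:
drive_tool(moves="0 -0.001 -0.002 0 0.6;0 0 -0.001 0 0.6;0 0 0 0 0.6")

```text
time: 24.42
ee_pos: [0.5425, 0.2598, 0.0322]
eef_rot: [0.47, 0.528, -0.47, 0.528]
ft_force: [-0.4, -1.0, 1.6]
width: 0.0559
```

Emit:
drive_tool(moves="0 0 0 0 0.2;0 0 0 0 0.2;0 0 0 0 0.2;0 0 0.03 0 0.2;0 0 0.05 0 0.2;0 -0.02 0.03 0 0.2;0.005 -0.062 0 0 0.2;0.005 -0.062 0 0 0.2;0.005 -0.062 0 0 0.4;0 0 0 0 0.4;0 0 0 0 0.4")

```text
time: 25.8
ee_pos: [0.5574, 0.0545, 0.1422]
eef_rot: [0.47, 0.528, -0.47, 0.528]
ft_force: [1.1, 0.0, -0.2]
width: 0.0537
```

```bash
python3 snap.py wrist:w11; python3 crop.py w11 200 130 120 110 5 c11
```

```text
25.85 [0.55731461 0.05547994 0.14219429] psi 6.736866852902089 w 0.05309581060574281 F [ 0.12967672 -0.4975073  -0.49059633] [ 0.41  0.34 -0.7   1.72  0.24  1.17 -0.24]
```

View pics/w11_v.png

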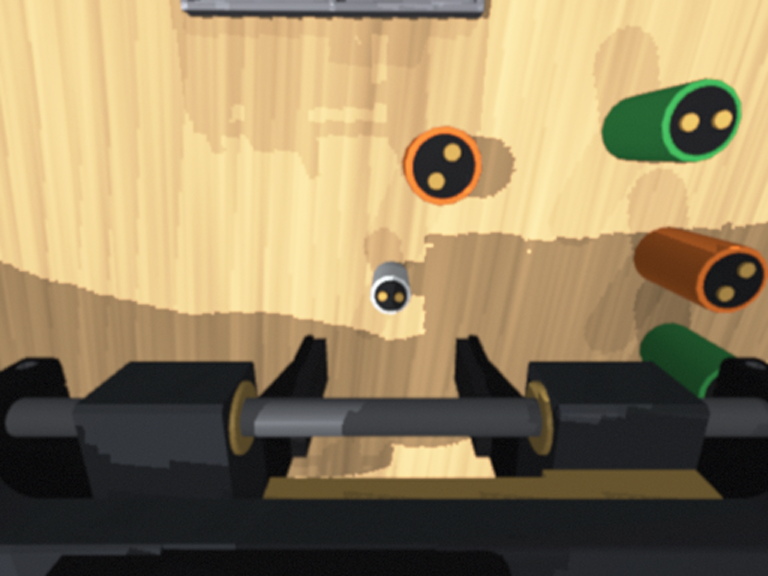

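View pics/c11.png

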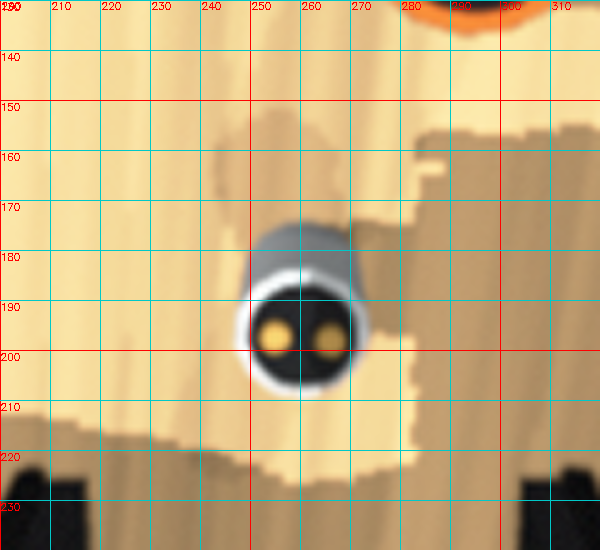

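```bash
python3 -c "
from h import *
print(atz(load('w11.npz'),(259.9,196.1),.04))"
```

```text
[0.55743    0.05248079 0.04      ]
```

Emit:
drive_tool(moves="0 -0.0025 -0.035 0 0.4;0 0 -0.035 0 0.4;0 0 -0.03 0 0.4;0 0 -0.018 0 0.4;0 0 0 0 0.4;0 0 0 0 0.4;0 0 0 0 0.85;0 0 0 0 0.85;0 0 0 0 0.85;0 0 0 0 0.85", newtons=12)

```text
time: 27.1
ee_pos: [0.5576, 0.0514, 0.0243]
eef_rot: [0.47, 0.528, -0.47, 0.528]
ft_force: [-1.1, -0.1, 2.5]
width: 0.0251
```

Emit:
drive_tool(moves="0 0 0.03 0 0.85;0 0 0.05 0 0.85;0 0 0.03 0 0.85;-0.025 0.05 0 0 0.85;-0.025 0.05 0 0 0.85;-0.025 0.05 0 0 0.85;-0.0245 0.0485 0 0 0.85;0 0 0 0 0.85;0 0 0 0 0.85")

```text
time: 28.22
ee_pos: [0.4582, 0.2495, 0.134]
eef_rot: [0.47, 0.528, -0.47, 0.528]
ft_force: [0.5, -0.3, -0.2]
width: 0.0257
```

```bash
python3 snap.py wrist:w12; python3 crop.py w12 180 120 220 120 3 c12
```

```text
28.275 [0.45856731 0.24881052 0.13391194] psi 6.559819217633083 w 0.02560979186928042 F [-0.27726243 -1.09924903 -0.36394224] [ 0.14  0.29 -0.82  1.82  0.23  1.13 -0.65]
```

View pics/w12_v.png

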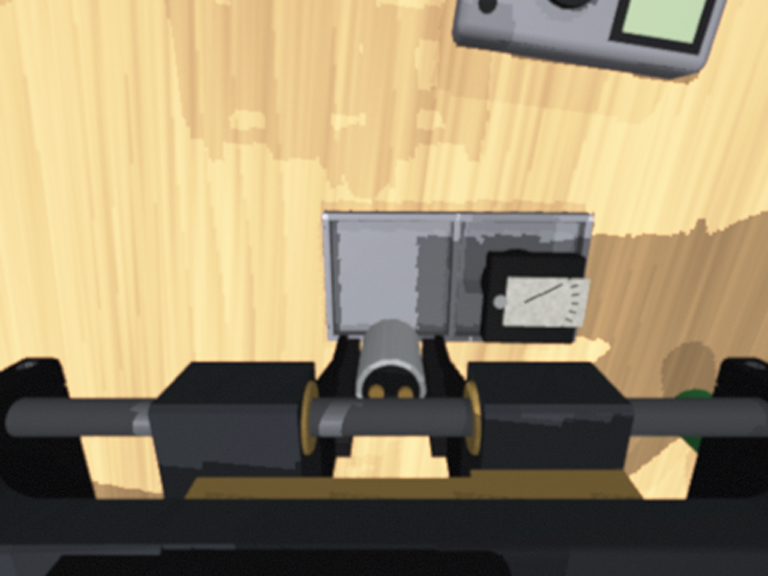

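View pics/c12.png

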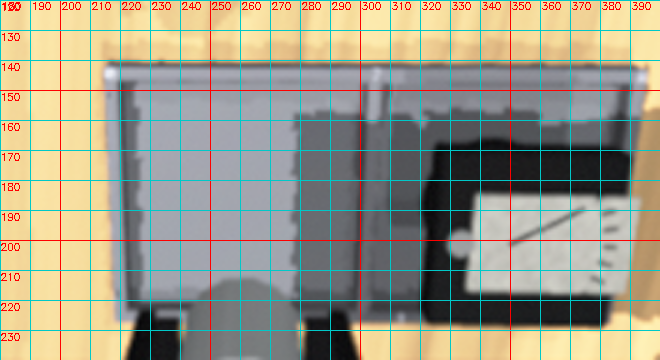

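Emit:
drive_tool(moves="0 0 -0.035 0 0.85;0 0 -0.035 0 0.85;0 0 -0.02 0 0.85;0 0 -0.01 0 0.85;0 0 -0.005 0 0.85;0 0 0 0 0.85;0 0 0 0 0.85")

```text
time: 29.15
ee_pos: [0.4585, 0.2502, 0.0298]
eef_rot: [0.471, 0.528, -0.47, 0.528]
ft_force: [-0.3, 0.2, -0.6]
width: 0.0257
```

Emit:
drive_tool(moves="0 0 -0.0015 0 0.85;0 0 -0.001 0 0.85;0 0 0 0 0.85;0 0 0 0 0.85")

```text
time: 29.65
ee_pos: [0.4582, 0.2501, 0.0272]
eef_rot: [0.47, 0.528, -0.47, 0.528]
ft_force: [-2.7, -1.6, 7.7]
width: 0.0254
```

Emit:
drive_tool(moves="0 0 0 0 0.5;0 0 0 0 0.5;0 0 0 0 0.5;0 0 0.03 0 0.5;0 0 0.05 0 0.5;0.01 -0.01 0.05 0 0.5;0.02 -0.02 0.04 0 0.5;0.01 -0.03 0.02 0 0.3;0 0 0 0 0;0 0 0 0 0")

```text
time: 30.9
ee_pos: [0.4974, 0.1904, 0.216]
eef_rot: [0.47, 0.528, -0.47, 0.528]
ft_force: [-0.2, -0.1, -0.8]
width: 0.066
```

```bash
python3 snap.py wrist:w13; python3 crop.py w13 150 100 200 130 4 c13
```

```text
30.95 [0.49713744 0.19078683 0.21586453] psi 6.717243619876018 w 0.06943544970200732 F [ 0.32392491  0.49077368 -0.4839517 ] [ 0.26  0.23 -0.81  1.7   0.17  1.29 -0.46]
```

View pics/w13_v.png

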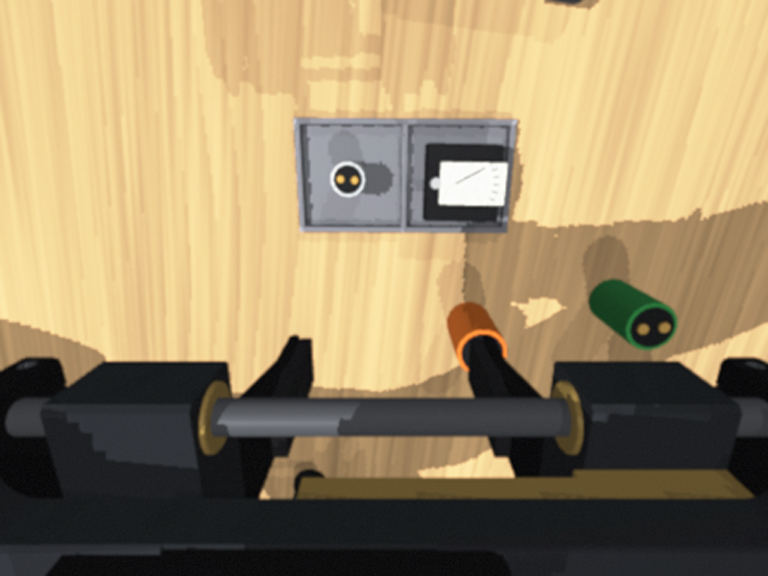

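View pics/c13.png

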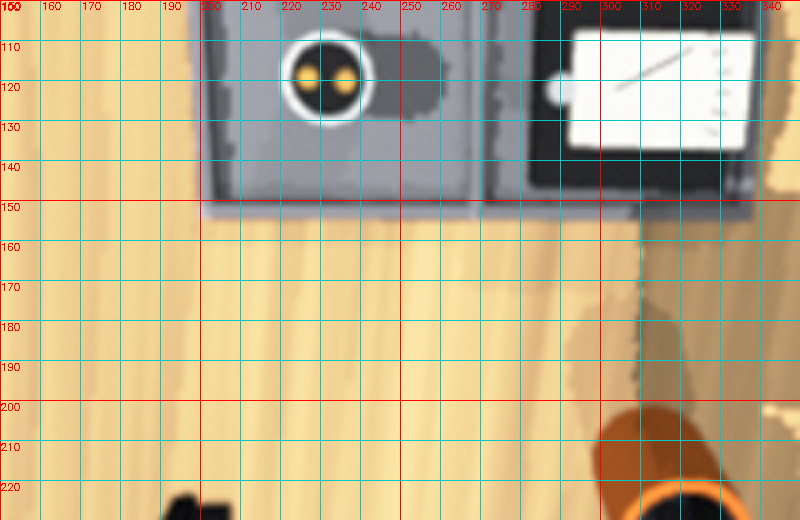

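```bash
python3 crop.py w13 190 72 165 90 4 c13b
```

```text
(no output)
```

View pics/c13b.png

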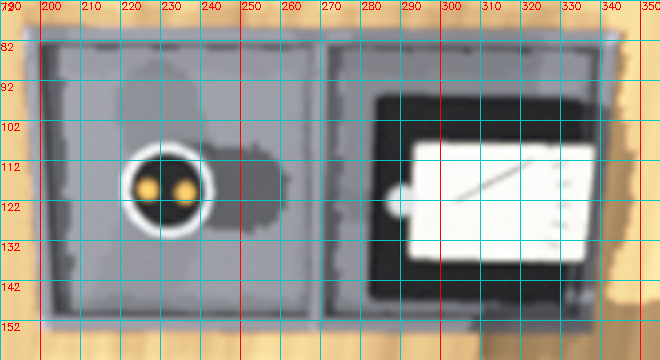

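Run:
```python
from h import *
W=load("w13.npz");print(W[1][:3,3])
f=lambda u,z:atz(W,(u[0]-.4,u[1]-.4),z)[:2]
q=np.array([f(u,.012) for u in [(196.5,79.5),(344.5,80),(337.5,154.5),(201,155)]])
m=q.mean(0);print(q.round(4),m.round(4))
for i in range(4):
    v=q[(i+1)%4]-q[i];print("  L",np.linalg.norm(v).round(4),"ang",np.degrees(np.arctan2(v[1],v[0])).round(1))
a=np.radians(6.6);R2=np.array([[np.cos(a),np.sin(a)],[-np.sin(a),np.cos(a)]])
print("cap local mm",(R2@(f((231.5,119.5),.043)-m)*1000).round(1))
for n,u in(("BL",(281,147)),("TL",(284,97)),("BR",(331.5,147.5))): print(n,(R2@(f(u,.047)-m)*1000).round(1))
print("dial",[(R2@(f(u,.047)-m)*1000).round(1).tolist() for u in((293.5,107),(338.5,108),(336,137.5),(292,136.5))])
```

```text
[0.48823252 0.27191706 0.36734788]
[[0.4101 0.2893]
 [0.5821 0.3089]
 [0.5912 0.2216]
 [0.4202 0.2009]] [0.5009 0.2552]
  L 0.1731 ang 6.5
  L 0.0877 ang -84.0
  L 0.1723 ang -173.1
  L 0.0889 ang 96.5
cap local mm [-43.5   0.6]
BL [ 11.9 -29.2]
TL [13.9 24.4]
BR [ 68.9 -29.7]
dial [[24.5, 14.1], [73.3, 13.1], [73.1, -18.5], [23.9, -17.5]]
```

Tray2 checks out: the cap's local position is (-43.5,0.6), ideal -42.5,0, and the meter is within about 2 mm of its centre, face up. Next I check tray3.

Emit:
drive_tool(moves="0 -0.058 0.003 0 0;0 -0.058 0.003 0 0;0 -0.058 0.003 0 0;0 -0.058 0.003 0 0;0 -0.058 0.003 0 0;0 -0.058 0.003 0 0;0 -0.058 0.003 0 0;0 -0.058 0.003 0 0;0 -0.058 0.003 0 0;0 0 0 0 0;0 0 0 0 0")

```text
time: 32.33
ee_pos: [0.4984, -0.3305, 0.2426]
eef_rot: [0.47, 0.529, -0.469, 0.528]
ft_force: [1.2, 0.7, -0.0]
width: 0.0871
```

```bash
python3 snap.py wrist:w14 top:t14 scene:s14; python3 crop.py w14 155 60 205 120 3 c14
```

```text
32.475 [ 0.49859504 -0.33015426  0.24345407] psi 6.803408694312238 w 0.08724613915090879 F [ 0.30363289  0.60340479 -0.26016762] [ 0.86  0.3  -0.44  1.5   0.13  1.37  0.53]
```

View pics/w14_v.png

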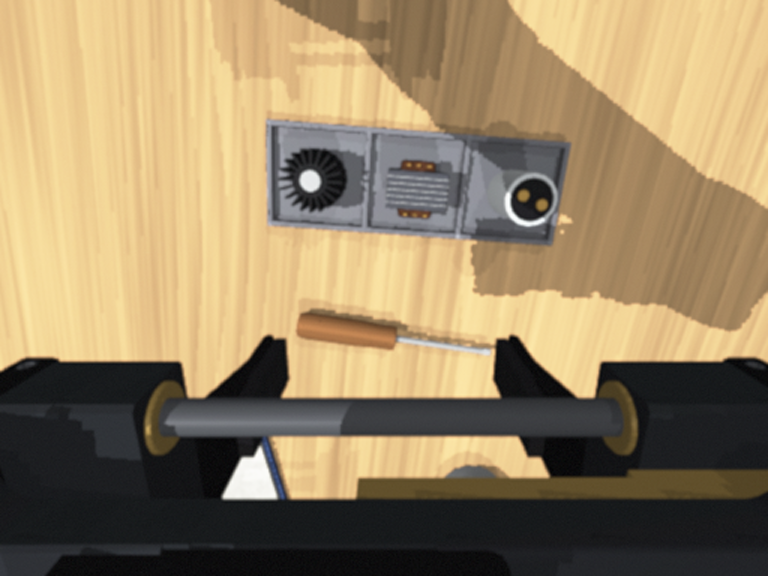

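View pics/c14.png

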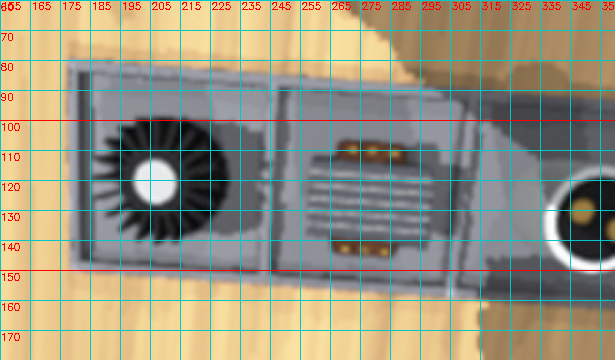

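View pics/s14_v.png

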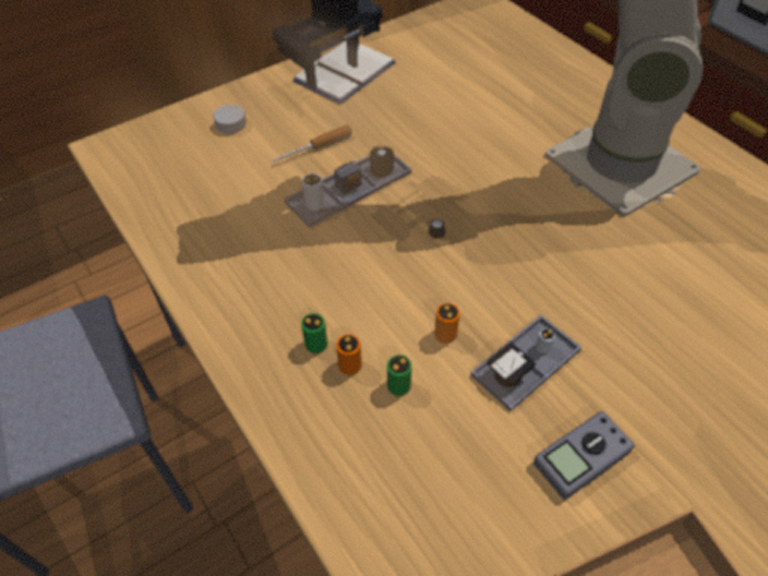

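View pics/t14_v.png

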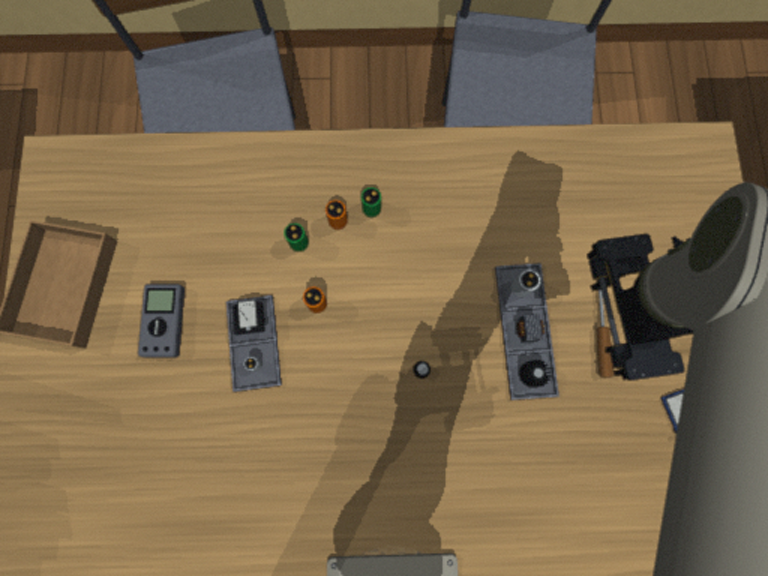

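Run:
```python
from h import *
W=load("w14.npz")
f=lambda u,z:atz(W,((u[0])/1.5-.2,u[1]/1.5-.2),z)[:2]
q=np.array([f(u,.012) for u in [(266,121),(570,143),(552,244),(269,224)]])
m=q.mean(0);print(q.round(4),m.round(4),np.linalg.norm(q[1]-q[0]),np.linalg.norm(q[2]-q[1]))
a=np.radians(2.8);R2=np.array([[np.cos(a),np.sin(a)],[-np.sin(a),np.cos(a)]])
for n,u,z in(("heat",(310,181),.048),("cap",(531,199.5),.069),("trafo",(417.5,190),.049)): print(n,(R2@(f(u,z)-m)*1000).round(1))
```

```text
[[ 0.3815 -0.2345]
 [ 0.6391 -0.2216]
 [ 0.6439 -0.3089]
 [ 0.3869 -0.3211]] [ 0.5128 -0.2715] 0.25791447358999803 0.08744176098324027
heat [-85.3  -0.6]
cap [84.5 -1.2]
trafo [ 0.1 -1.6]
```

All five parts measure within about 2 mm of their compartment centres, and the arm is clear of everything, so I hand the job in.

```bash
python3 -c "
from bench import ticket,r
print(r.read_state()['time']);print(ticket.close_job())"
```

```text
32.475
the job is handed in; nothing more can be done
None
```

I packed both kits and handed the job in at 32.5 s of the 106 s allowed. The arm was clear of everything, with the gripper open.

- **Power-supply kit (tray3):** The transformer is in the middle compartment, the heat sink in the end nearer the robot and the large aluminium capacitor in the far end. My last wrist-camera check put each 0.7–1.6 mm from its compartment centre.
- **Meter kit (tray2):** The panel meter is face up in the far compartment, and the small capacitor is in the near one. The capacitor is 1.2 mm off centre. The meter is about 2 mm off; its edge lay in shadow, so that figure is less certain.
- **Left alone:** In the last pictures the knob, screwdriver, multimeter and the green and orange cans look untouched.

Two measurements disagreed. The scene camera read 6–10 mm off the other cameras, so I used it only for overview. The wrist camera also read the trays about 1% small, and I corrected for that when placing.

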